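# Put the check weights back in their fitted block

## Task

The balance check is finished: put the four steel check weights back into their wooden block so that they stand in a row in order of size, each upright and fully down in the recess made for it (largest weight in the widest recess, smallest in the narrowest; the smallest was wrongly put in the widest one). Do not press on the balance with the gripper.

Things in the scene. Friction and masses are not known exactly. Their poses are not given: they have to be found in the camera images.
- weight_500: The largest of four bright steel balance check weights: an upright round cylinder 40 mm in diameter and 46 mm tall, with a narrow neck and a lifting knob above it, 66 mm tall in all (knob 29 mm in diameter), 500 g. Grip it round the cylinder. Origin at the centre of its underside, z up. It starts standing on the balance pan.
- weight_200: The second largest of four bright steel balance check weights: an upright round cylinder 30 mm in diameter and 36 mm tall, with a narrow neck and a lifting knob above it, 53 mm tall in all (knob 22 mm in diameter), 200 g. Grip it round the cylinder. Origin at the centre of its underside, z up. It starts standing on the bench.
- weight_100: The second smallest of four bright steel balance check weights: an upright round cylinder 23 mm in diameter and 30 mm tall, with a narrow neck and a lifting knob above it, 44 mm tall in all (knob 17 mm in diameter), 100 g. Grip it round the cylinder. Origin at the centre of its underside, z up. It starts standing on the bench.
- weight_50: The smallest of four bright steel balance check weights: an upright round cylinder 18 mm in diameter and 26 mm tall, with a narrow neck and a lifting knob above it, 37 mm tall in all (knob 13 mm in diameter), 50 g. Grip it round the cylinder. Origin at the centre of its underside, z up. It starts standing in the wrong place, inside the widest recess of the block.
- recess_500: Recess for the largest weight: the widest, at one end of the row. Round, 53 mm across, 10 mm deep, rim bevelled to 57 mm; green felt floor. Origin at the centre of the felt floor, 16 mm above the bench, z up. It is in the brown wooden block. Next centre along the row: 55 mm away. y runs along the row, towards the narrowest.
- recess_200: Recess for the second largest weight: the second widest, next to the widest. Round, 43 mm across, 10 mm deep, rim bevelled to 47 mm; green felt floor. Origin at the centre of the felt floor, 16 mm above the bench, z up. It is in the brown wooden block. Next smaller one: 46.5 mm away. y runs along the row, towards the narrowest.
- recess_100: Recess for the second smallest weight: the third widest. Round, 36 mm across, 10 mm deep, rim bevelled to 40 mm; green felt floor. Origin at the centre of the felt floor, 16 mm above the bench, z up. It is in the brown wooden block. Next smaller one: 40.5 mm away. y runs along the row, towards the narrowest.
- recess_50: Recess for the smallest weight: the narrowest, at the other end of the row. Round, 31 mm across, 10 mm deep, rim bevelled to 35 mm; green felt floor. Origin at the centre of the felt floor, 16 mm above the bench, z up. It is in the brown wooden block.  y runs along the row, towards the narrowest.
- balance: Compact white laboratory balance, 158 x 142 mm, fixed to the bench, with a round steel pan 104 mm in diameter whose top is 52 mm above the bench; the front panel with display and keys stands up to 45 mm high. Origin on the bench 35 mm in front of the pan's centre, z up, x towards its back, where the pan is (from the origin the housing reaches 56 mm to the front, 102 mm to the back, 71 mm to each side).
- weight_block: Brown wooden storage block, 202 x 72 x 26 mm, fixed to the bench, with the four recesses in a row along it. Origin at the centre of its underside, z up, y along the row from the widest to the narrowest recess. Between the left and right working areas stands a grey drawer cabinet, 210 mm high, straight ahead of the robot; a window sill, about 200 mm high, begins 0.60 m ahead.
Not all that is in view belongs to the job. Leave any pink or yellow look-alike of the weight_200 alone. Leave any pink look-alike of the weight_500 alone.

How it is judged:
At the end, for the whole second after the job is handed in: Each weight stands in its own recess: centre within 10 mm of the recess's centre, underside within 3 mm of the felt floor, upright within 0.1 rad, at rest and released (horizontal distance between weight_500 and recess_500 below 0.01 m and z of weight_500 in the frame of recess_500 between -0.003 and 0.003 m and angle between each of weight_500, weight_200, weight_100, weight_50's own z axis and vertical below 0.1 rad and linear speed of each of weight_500, weight_200, weight_100, weight_50 below 0.02 m/s and angular speed of each of weight_500, weight_200, weight_100, weight_50 below 0.3 rad/s and horizontal distance between weight_200 and recess_200 below 0.01 m and z of weight_200 in the frame of recess_200 between -0.003 and 0.003 m and horizontal distance between weight_100 and recess_100 below 0.01 m and z of weight_100 in the frame of recess_100 between -0.003 and 0.003 m and horizontal distance between weight_50 and recess_50 below 0.01 m and z of weight_50 in the frame of recess_50 between -0.003 and 0.003 m); the robot touches nothing.
It fails at once if The robot presses on the balance with more than 15 N (contact force between any of the fingers, the arm and balance above 15 N).
It also fails if it takes over 128 s, if anything falls off the work surface, if the arm or the gripper's body presses on something with over 40 N, if the wrist force passes 120 N, or if a joint passes its speed limit or range.

## Robot

A 6-joint arm with a two-finger parallel gripper is mounted at the origin on the work surface; the furniture and walls round the work are solid. World frame = base frame: x ahead of the robot, y to its left, z up, the work surface at z = 0. Lengths are in m, angles in rad, forces in N, time in s.
With the tool pointing down it reaches from about 0.35 to 0.725 m from the base axis. Payload 4.3 kg.
Tool frame: the origin (TCP) lies on the centre line of the jaws, within the pads' length; the fingertips stand 11 mm ahead of it and the grasp point (between the pads) lies 8 mm behind it; z points along the fingers, y is the direction in which the jaws open and shut (so a half turn about z gives the same grasp; the last joint's range is limited). The gripper opens to 85 mm and grips with 20 to 120 N. Pads are 22 mm wide; open, the fingers measure 114 mm over their backs; the gripper's body (76 mm by 85 mm) begins 54 mm behind the grasp point. The pads swing forward as they close: fully open they stand 13 mm farther back than shut.
Start: joints at [-1.445, 0.377, 0.081, 1.274, 0, 1.46], TCP at [0.134, -0.559, 0.242] pointing down, gripper open.
Joint ranges: [-2.72, 2.72], [-0.84, 1.66], [-1.02, 1.22], [-1.77, 2.12], [-1.37, 1.28], [-3.14, 3.14]. Speed limits (rad/s): [2.57, 2.57, 3.14, 3.14, 3.14, 3.14].

## Interface

Orientations are given as a rotation vector (axis times angle).
In Python, from rig import * gives the robot as it stands.
- The arm moves only by the tool play_rows, never from a script. Its argument "steps" is a list of rows, each a list of 2 entries, a list of its own where there are three numbers: the shift along the tool's x, y, z in cm, then the turn, a rotation vector about the tool's x, y, z in rad. In form: [[[x, y, z], [wx, wy, wz]], ...]. A call has 1 to 5 rows; each row is the pose to reach, as a shift and turn from the pose commanded when the call began, along the tool's axes at that moment; what a row does not reach only later rows make up. A row lasts 1/10 s, in which the tool goes at most 50 mm and 8.59 degrees, less where a joint would pass 70% of its speed; a pose out of reach is approached as far as the arm can. A call with a gripper value outside its range is refused whole. "claw" is the closure in counts, from 0 (fully open) to 255 (shut), set as the call begins (left out, the last holds). The fingers move at their own pace and stop on an object; "squeeze" is the grip in N (left out, the last holds). Time passes only in rows, so rows that repeat a pose let the fingers close. It gives the time, the measured TCP pose, the force and the opening at its end, in the units of the state.
- get_state(): the state, without advancing time (a new reading comes with each control period).
- camera(name): name is "scene" or "top"; returns the picture (420x560x3 uint8, blue, green, red); there is no depth.
- camera_params(name): a dict with "fx", "fy", "cx", "cy" (pixels), "R" (3x3) and "t" (3): a world point X has camera coordinates R X + t. Camera axes: x right, y down, z forward; pixel columns grow to the right and rows downward; lengths in m; the calibration is good to about 2 mm. A picture is of the moment at which its call begins. camera_params takes no time and is no camera call.
- finish_job(): hands the job in, once; it reports no verdict.
Trained networks look in the newest picture that a camera, given by its name, has taken for a name from the list of things; names that differ only in an ending like _2 or _b are one class to them, and where a whole thing is asked for, a point or a joint stands for the part that bears it (a point fixed in the world has none). Each returns a list of dicts, best first, with "score" (0 to 1); they miss things now and then, are a little off and sometimes report something else, mostly with a low value. They report only what shows in the picture. A call takes as long as a camera call. They do not tell look-alikes from the thing itself.
- trace(camera, query): "mask" (420x560 bool, what is visible of it) and "position" ([column, row] as shares, 0 to 1, of the picture: columns of its width, rows of its height, amid what is visible of it).
- spot_point(camera, query): "position" ([column, row] as shares, 0 to 1, of the picture: columns of its width, rows of its height: a listed point, or the origin of a listed thing).
The state is a dict: "clock": time; "qpos": joint angles; "qd": joint speeds; "effort": joint torques, N m; "eef_pos": TCP position; "orientation": TCP orientation; "contact_force": force on the tool from outside, world axes, zero at the start; "wrist_torque": the same for the moment, N m; "grip_width": finger opening in m.
Only numpy, scipy, OpenCV 4.12 (cv2) and the standard library are available. Lean on these libraries where they do the work, as an engineer would, in place of code of your own. Each camera call takes 0.05 s, during which the arm holds its last target.

## Working session

There is one attempt and no reset: what is moved stays moved. The work goes in short steps, Python scripts to look and compute and a tool call to move; the robot and the scene stay as the last step left them, time stands still between calls to the robot, and variables do not carry over. Pictures are saved under pics/ and viewed, and the job is handed in when it is done.

Besides the shell and the picture viewer there is one more tool, called after ">>>" as name([rows], argument=value, ...), one row to a line, values as JSON. play_rows: Moves the arm, as the interface text tells. Its arguments: {"type":"object","properties":{"steps":{"type":"array"},"claw":{"type":"number"},"squeeze":{"type":"number"}},"required":["steps"]}

```bash
ls; mkdir -p pics
python3 - <<'E'
from rig import *
import cv2
s=get_state();print(s)
for n in("scene","top"):
    cv2.imwrite(f"pics/{n}0.png",camera(n)); print(n,camera_params(n))
E
```

```text
pics
{'clock': 0.0, 'qpos': array([-1.44527348e+00,  3.78095744e-01,  7.96204729e-02,  1.27443347e+00,
        2.29458019e-05,  1.46049349e+00]), 'qd': array([ 1.35305928e-03, -1.17107828e-04,  1.56805652e-03, -7.42289605e-05,
       -7.10884366e-04,  4.68543133e-04]), 'effort': array([ 3.11351687e-04, -4.63602269e+01,  2.69877237e+01,  2.06971855e-02,
       -2.41259599e-06,  9.86931070e-06]), 'eef_pos': array([ 0.13427539, -0.55843221,  0.24134013]), 'orientation': array([-3.11768062e+00, -3.69327785e-01, -1.07837565e-05]), 'contact_force': array([-0.64148351, -0.03385739,  0.16551019]), 'wrist_torque': array([-0.05084101, -0.00541945, -0.0195789 ]), 'grip_width': 0.08518643885437836}
scene {'fx': 446.31334896154243, 'fy': 446.31334896154243, 'cx': 284.38186572006794, 'cy': 211.8862924838611, 'R': array([[-0.62003515, -0.78451313, -0.00977527],
       [-0.33615859,  0.27689741, -0.90018066],
       [ 0.7089103 , -0.55485761, -0.43540696]]), 't': array([0.20183739, 0.20980384, 0.92620482])}
top {'fx': 489.85323990297013, 'fy': 489.85323990297013, 'cx': 282.71122934126936, 'cy': 208.53489246099375, 'R': array([[-0.01677376, -0.99985255,  0.00367778],
       [-0.99071781,  0.01612403, -0.13497491],
       [ 0.13489571, -0.00590768, -0.99084219]]), 't': array([-0.03718254,  0.40075125,  1.61670784])}
```

View pics/scene0.png

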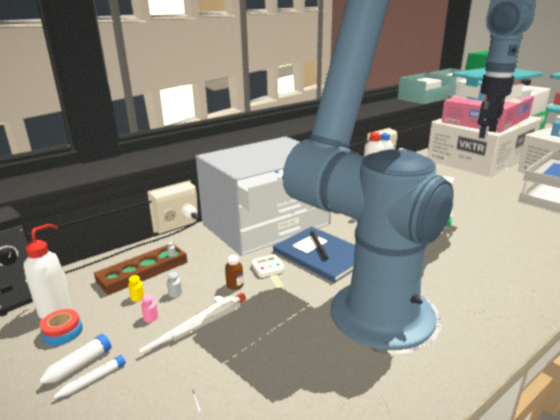

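View pics/top0.png

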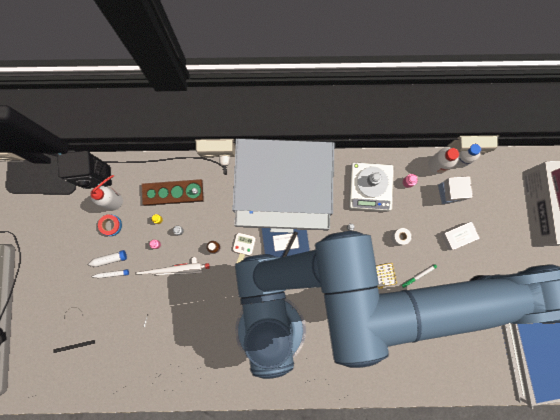

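```bash
cat > h.py <<'E'
from rig import *
import numpy as np, cv2
from scipy.spatial.transform import Rotation as Rn
def ray(n,uv,z):
    p=camera_params(n);R=p["R"];c=-R.T@p["t"]
    d=R.T@np.array([(uv[0]-p["cx"])/p["fx"],(uv[1]-p["cy"])/p["fy"],1])
    return c+d*(z-c[2])/d[2]
def proj(n,X):
    p=camera_params(n);x=p["R"]@np.array(X)+p["t"]
    return np.array([p["cx"]+p["fx"]*x[0]/x[2],p["cy"]+p["fy"]*x[1]/x[2]])
def crop(n,box,f,name,img=None):
    im=camera(n) if img is None else img
    x0,y0,x1,y1=box
    cv2.imwrite(name,cv2.resize(im[y0:y1,x0:x1],None,fx=f,fy=f,interpolation=cv2.INTER_CUBIC))
E
python3 - <<'E'
from h import *
im=cv2.imread("pics/top0.png")
crop("top",(130,165,270,285),5,"pics/c1.png",im)
crop("top",(335,150,475,270),5,"pics/c2.png",im)
sh=np.array([560,420])
for q,h in [("weight_500",0),("weight_200",0),("weight_100",0),("weight_50",0),("recess_500",.016),("recess_200",.016),("recess_100",.016),("recess_50",.016),("balance",0),("weight_block",0)]:
    z={"weight_500":.052,"weight_50":.016}.get(q,h)
    for d in spot_point("top",q)[:5]:
        uv=np.array(d["position"])*sh; print("top",q,round(d["score"],2),uv.round(1),ray("top",uv,z).round(4))
E
```

```text
top weight_500 0.7 [409.7 181.6] [ 0.4804 -0.4684  0.052 ]
top weight_500 0.63 [157.1 242.7] [0.2906 0.3691 0.052 ]
top weight_500 0.58 [177.8 229.4] [0.3332 0.3019 0.052 ]
top weight_500 0.5 [197.2 192. ] [0.4568 0.2392 0.052 ]
top weight_500 0.47 [346.8 221. ] [ 0.3518 -0.2541  0.052 ]
top weight_200 0.7 [409.7 181.6] [ 0.4902 -0.4825  0.    ]
top weight_200 0.63 [157.1 242.7] [0.2942 0.3822 0.    ]
top weight_200 0.58 [177.8 229.4] [0.3382 0.3128 0.    ]
top weight_200 0.5 [197.2 192. ] [0.4658 0.2481 0.    ]
top weight_200 0.47 [346.8 221. ] [ 0.3574 -0.2613  0.    ]
top weight_100 0.7 [409.7 181.6] [ 0.4902 -0.4825  0.    ]
top weight_100 0.63 [157.1 242.7] [0.2942 0.3822 0.    ]
top weight_100 0.58 [177.8 229.4] [0.3382 0.3128 0.    ]
top weight_100 0.5 [197.2 192. ] [0.4658 0.2481 0.    ]
top weight_100 0.47 [346.8 221. ] [ 0.3574 -0.2613  0.    ]
top weight_50 0.7 [409.7 181.6] [ 0.4872 -0.4781  0.016 ]
top weight_50 0.63 [157.1 242.7] [0.2931 0.3781 0.016 ]
top weight_50 0.58 [177.8 229.4] [0.3366 0.3095 0.016 ]
top weight_50 0.5 [197.2 192. ] [0.463  0.2453 0.016 ]
top weig
[... 377 characters left out ...]
 0.3838 0.016 ]
top recess_200 0.59 [172.1 188.5] [0.4764 0.3305 0.016 ]
top recess_200 0.36 [150.7 192.6] [0.4634 0.4028 0.016 ]
top recess_100 0.67 [191.7 189.3] [0.4726 0.264  0.016 ]
top recess_100 0.61 [156.3 193.4] [0.4603 0.3838 0.016 ]
top recess_100 0.59 [172.1 188.5] [0.4764 0.3305 0.016 ]
top recess_100 0.36 [150.7 192.6] [0.4634 0.4028 0.016 ]
top recess_50 0.67 [191.7 189.3] [0.4726 0.264  0.016 ]
top recess_50 0.61 [156.3 193.4] [0.4603 0.3838 0.016 ]
top recess_50 0.59 [172.1 188.5] [0.4764 0.3305 0.016 ]
top recess_50 0.36 [150.7 192.6] [0.4634 0.4028 0.016 ]
top balance 0.89 [368.3 192. ] [ 0.4563 -0.3385  0.    ]
top weight_block 0.85 [172.2 195.9] [ 0.4536  0.3333 -0.    ]
```

View pics/c1.png

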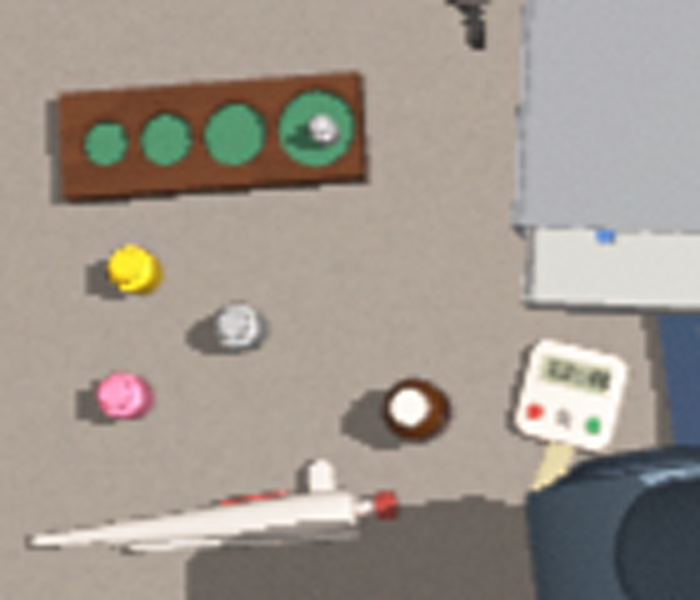

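View pics/c2.png

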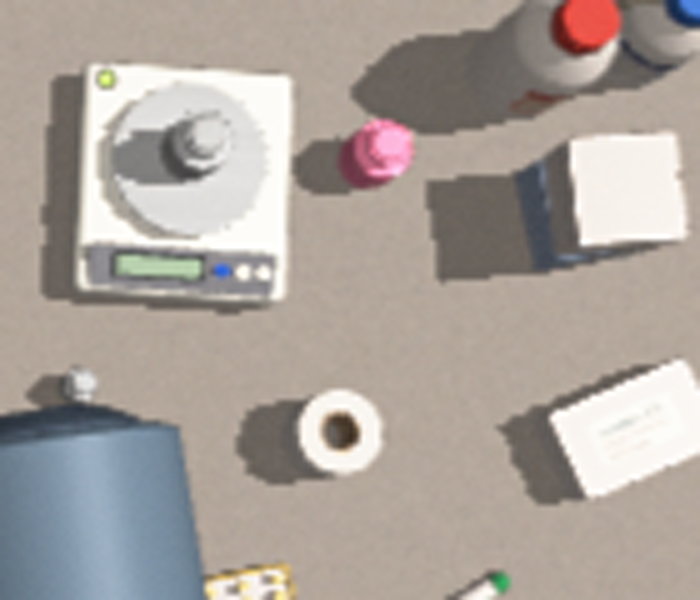

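```bash
cat >> h.py <<'E'
from scipy.optimize import minimize
DIM={"weight_500":(.020,.046,.0145,.066),"weight_200":(.015,.036,.011,.053),"weight_100":(.0115,.030,.0085,.044),"weight_50":(.009,.026,.0065,.037)}
def hullmask(n,pts,S=4):
    p=camera_params(n);x=np.array(pts)@p["R"].T+p["t"]
    uv=np.c_[p["cx"]+p["fx"]*x[:,0]/x[:,2],p["cy"]+p["fy"]*x[:,1]/x[:,2]]
    m=np.zeros((420*S,560*S),np.uint8)
    cv2.fillConvexPoly(m,cv2.convexHull(np.round((uv+.5)*S-.5).astype(np.int32)),1)
    return m
A=np.linspace(0,2*np.pi,40,endpoint=False)
def wmask(n,name,xy,z0):
    r,h,k,t=DIM[name];m=0
    for rr,a,b in((r,0,h),(k,h+.45*(t-h),t)):
        m=m|hullmask(n,[[xy[0]+rr*np.cos(q),xy[1]+rr*np.sin(q),z0+zz] for q in A for zz in(a,b)])
    return m
def up(m,S=4): return cv2.resize(m.astype(np.uint8),None,fx=S,fy=S,interpolation=cv2.INTER_NEAREST)
def fit(f,m,x0,step):
    M=up(m)
    def c(p):
        g=f(p); return -((g&M).sum()/((g|M).sum()+1))
    s=np.array([np.array(x0)]+[np.array(x0)+np.eye(len(x0))[i]*step[i] for i in range(len(x0))])
    r=minimize(c,x0,method="Nelder-Mead",options=dict(initial_simplex=s,xatol=1e-4,fatol=1e-4,maxiter=120))
    return r.x,-r.fun
def blockmask(n,p):
    x,y,a=p;c,s=np.cos(a),np.sin(a)
    return hullmask(n,[[x+c*u-s*v,y+s*u+c*v,z] for u in(-.036,.036) for v in(-.101,.101) for z in(0,.026)])
E
python3 - <<'E'
from h import *
for n in("top","scene"):
    im=camera(n)
    for q,z,near in(("weight_block",0,None),("weight_500",.052,None),("weight_200",0,None)):
        ds=trace(n,q)
        for i,d in enumerate(ds[:7]):
            m=d["mask"];uv=np.array(d["position"])*[560,420]
            mc=im[m].mean(0).astype(int)
            if q=="weight_block":
                x0=ray(n,uv,.02);print(n,q,round(d["score"],2),m.sum(),fit(lambda p:blockmask(n,p),m,[x0[0],x0[1],.03 if 1 else 0],[.01,.01,.1]))
            else:
                print(n,q,round(d["score"],2),m.sum(),uv.round(1),mc)
                if i<9 and mc.max()-mc.min()<40:
                    for w,zz in (("weight_500",.052),("weight_200",0),("weight_100",0),("weight_50",.016)):
                        x0=ray(n,uv,zz+.025);print("   ",w,fit(lambda p:wmask(n,w,p,zz),m,x0[:2],[.006,.006]))
        if q=="weight_500" : continue
E
```

```text
top weight_block 0.91 1343 (array([0.46432797, 0.33074075, 0.05023073]), np.float64(0.9554228766385348))
top weight_500 0.62 163 [409.7 181.8] [141 117 187]
top weight_500 0.58 93 [157.6 217.7] [ 53 194 217]
top weight_500 0.54 72 [175.1 229.3] [173 174 177]
    weight_500 (array([0.32948773, 0.29477458]), np.float64(0.4375237371819218))
    weight_200 (array([0.33362775, 0.31026468]), np.float64(0.8147100424328148))
    weight_100 (array([0.3336687 , 0.31191828]), np.float64(0.7675628794449263))
    weight_50 (array([0.33253222, 0.31004039]), np.float64(0.5073720728534259))
top weight_500 0.52 24 [347.9 221.6] [157 159 160]
    weight_500 (array([ 0.32275828, -0.25156481]), np.float64(0.15757078375051292))
    weight_200 (array([ 0.33920223, -0.26611732]), np.float64(0.2953846153846154))
    weight_100 (array([ 0.33608778, -0.26886047]), np.float64(0.4830188679245283))
    weight_50 (array([ 0.3334168 , -0.26552447]), np.float64(0.7335907335907336))
top weight_500 0.51 128 [371.8 178.7] [159 161 162]
    weight_500 (array([ 0.4919751 , -0.34540588]), np.float64(0.7711161387631976))

[... 2718 characters left out ...]
.33673069, 0.30281477]), np.float64(0.9261425959780621))
    weight_100 (array([0.33534952, 0.30381367]), np.float64(0.6762701966128091))
    weight_50 (array([0.31350355, 0.31031872]), np.float64(0.4656414249562001))
scene weight_200 0.75 337 [150.  306.5] [175 148 240]
scene weight_200 0.67 92 [173.  248.7] [174 185 182]
    weight_500 (array([0.42013345, 0.25913139]), np.float64(0.18085759921366262))
    weight_200 (array([0.49874103, 0.23237692]), np.float64(0.3614043702430641))
    weight_100 (array([0.49466779, 0.23478355]), np.float64(0.5674633770239013))
    weight_50 (array([0.46976764, 0.24484991]), np.float64(0.8129175946547884))
scene weight_200 0.58 319 [136. 290.] [  7 211 238]
```

```bash
cat >> h.py <<'E'
def overlay(im,n,items,box,f,name):
    x0,y0,x1,y1=box
    o=cv2.resize(im[y0:y1,x0:x1],None,fx=f,fy=f,interpolation=cv2.INTER_CUBIC)
    for m,col in items:
        cs,_=cv2.findContours(m,cv2.RETR_EXTERNAL,cv2.CHAIN_APPROX_NONE)
        for c in cs:
            q=((c[:,0]+.5)/4-[x0,y0])*f
            cv2.polylines(o,[q.astype(np.int32)],True,col,1)
    cv2.imwrite(name,o)
def blockcolor(im):
    h=cv2.cvtColor(im,cv2.COLOR_BGR2HSV)
    brown=((h[...,0]<14)|(h[...,0]>172))&(h[...,1]>120)&(h[...,2]<170)
    green=(h[...,0]>55)&(h[...,0]<95)&(h[...,1]>90)
    return brown,green
REC={"recess_500":None}
E
python3 - <<'E'
from h import *
T=cv2.imread("pics/top0.png");S=cv2.imread("pics/scene0.png")
res={}
for n,im,box in(("top",T,(135,170,212,215)),("scene",S,(85,235,200,300))):
    b,g=blockcolor(im); m=np.zeros(b.shape,np.uint8); sl=np.s_[box[1]:box[3],box[0]:box[2]]
    m[sl]=(b|g)[sl]; 
    if n=="scene": pass
    m=cv2.morphologyEx(m,cv2.MORPH_CLOSE,np.ones((5,5)))
    k,l,st,_=cv2.connectedComponentsWithStats(m); i=1+st[1:,4].argmax(); m=(l==i)
    p,s=fit(lambda p:blockmask(n,p),m,[.464,.33,.05],[.006,.006,.05]); print(n,p,s); res[n]=(p,m)
    if n=="top":
        k,l,st,c=cv2.connectedComponentsWithStats((g&m).astype(np.uint8))
        for i in range(1,k):
            if st[i,4]>15: print("felt",c[i],st[i,4],ray(n,c[i],.018))
    ws=[(wmask(n,"weight_200",(.335,.306),0),(0,0,255)),(wmask(n,"weight_50",(.467,.246),.016),(0,0,255)),(blockmask(n,p),(255,255,0))]
    bx=(130,165,220,250) if n=="top" else (85,225,215,315)
    overlay(im,n,ws,bx,8 if n=="top" else 6,f"pics/o_{n}.png")
    if n=="top": overlay(im,n,[(wmask(n,"weight_500",(.485,-.352),.052),(0,0,255)),(wmask(n,"weight_100",(.342,-.269),0),(0,0,255))],(335,155,415,240),7,"pics/o_r.png")
E
```

```text
top [0.46474511 0.33159834 0.04705953] 0.8980084765073144
felt [192.53278689 190.18852459] 122 [0.46907465 0.26075996 0.018     ]
felt [176.7254902 191.2745098] 102 [0.46620421 0.31425077 0.018     ]
felt [162.94285714 192.38571429] 70 [0.46313893 0.36084417 0.018     ]
felt [150.83673469 193.24489796] 49 [0.4608498  0.40174591 0.018     ]
scene [0.46832779 0.32382624 0.05546111] 0.8008342310985884
```

View pics/o_top.png

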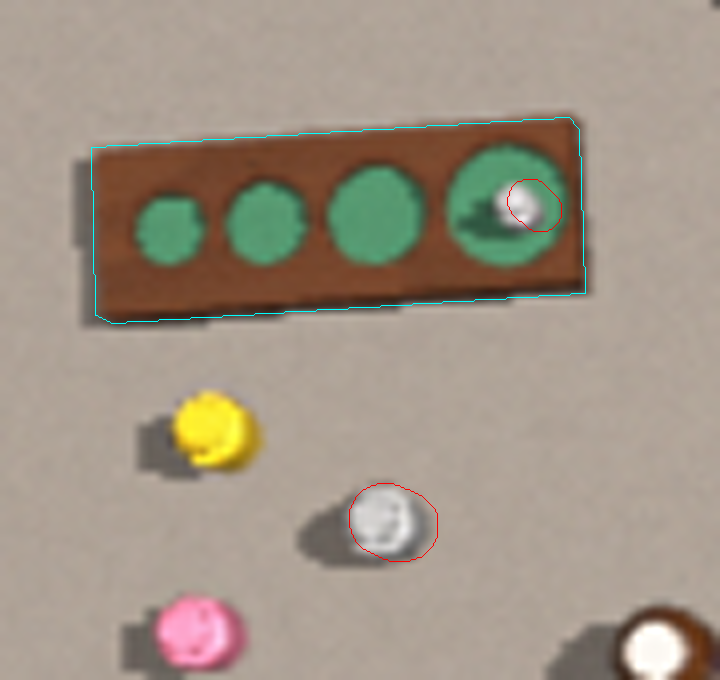

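View pics/o_scene.png

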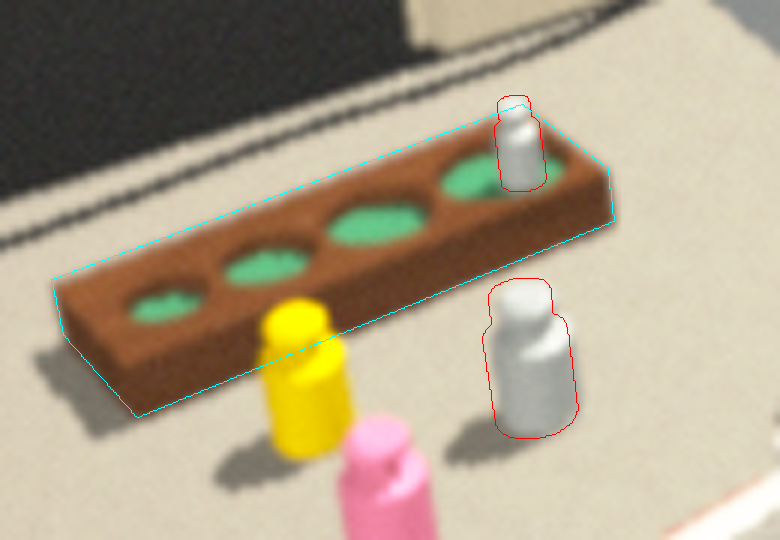

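View pics/o_r.png

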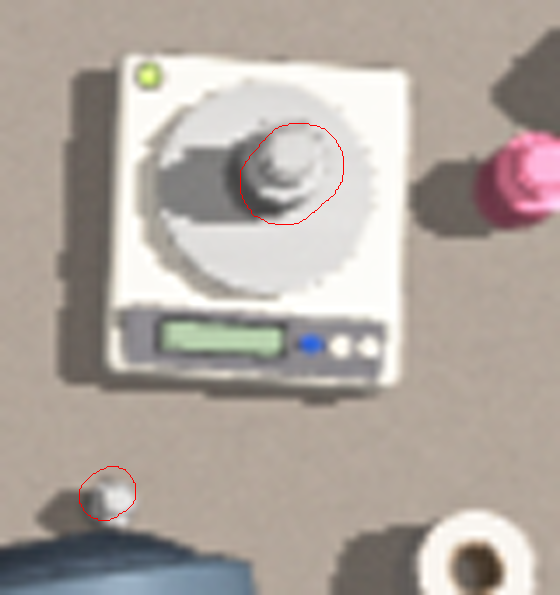

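Run:
```python
from h import *
for c,z in(((54,284),.026),((126,364),.026),((607,170),.026),((522,108),.026),((137,415),0),((613,220),0)):
    print("scene",c,ray("scene",(85+c[0]/6-.5,225+c[1]/6-.5),z).round(4))
for c,z in(((97,150),.026),((578,118),.026),((584,280),.026),((103,310),.026)):
    print("top",c,ray("top",(130+c[0]/8-.5,165+c[1]/8-.5),z).round(4))
print("recess centres scene")
for c in((166,306),(267,266),(378,224),(490,175)): print(ray("scene",(85+c[0]/6-.5,225+c[1]/6-.5),.016).round(4))
# weights by knob tops
for nm,px,z in(("200",(383,520),.053),("50",(519,205),.050)): print(nm,ray("top",(130+px[0]/8-.5,165+px[1]/8-.5),z).round(4))
for nm,px,z in(("500",(294,155),.116),("100",(112,496),.042)): print(nm,ray("top",(335+px[0]/7-.5,155+px[1]/7-.5),z).round(4))
n="scene"
p=(.465,.331,.052)
im=cv2.imread("pics/scene0.png")
overlay(im,n,[(blockmask(n,p),(255,255,0)),(wmask(n,"weight_50",(.468,.245),.016),(0,0,255)),(wmask(n,"weight_200",(.335,.303),0),(0,0,255))],(85,225,215,315),6,"pics/o_s2.png")
im=cv2.imread("pics/top0.png");n="top"
p=(.465,.331,.052)
overlay(im,n,[(blockmask(n,p),(255,255,0)),(wmask(n,"weight_50",(.468,.252),.016),(0,0,255)),(wmask(n,"weight_200",(.335,.305),0),(0,0,255))],(130,165,220,250),8,"pics/o_t2.png")
```

```text
scene (54, 284) [0.4949 0.4268 0.026 ]
scene (126, 364) [0.4239 0.423  0.026 ]
scene (607, 170) [0.4369 0.2222 0.026 ]
scene (522, 108) [0.5068 0.2266 0.026 ]
scene (137, 415) [0.4288 0.422  0.    ]
scene (613, 220) [0.4398 0.221  0.    ]
top (97, 150) [0.4942 0.4314 0.026 ]
top (578, 118) [0.5047 0.2285 0.026 ]
top (584, 280) [0.4353 0.2256 0.026 ]
top (103, 310) [0.4258 0.4274 0.026 ]
recess centres scene
[0.4685 0.3946 0.016 ]
[0.4714 0.3537 0.016 ]
[0.4732 0.307  0.016 ]
[0.4801 0.2551 0.016 ]
200 [0.3328 0.3031 0.053 ]
50 [0.4635 0.2489 0.05  ]
500 [ 0.4862 -0.3454  0.116 ]
100 [ 0.3382 -0.2672  0.042 ]
```

View pics/o_s2.png

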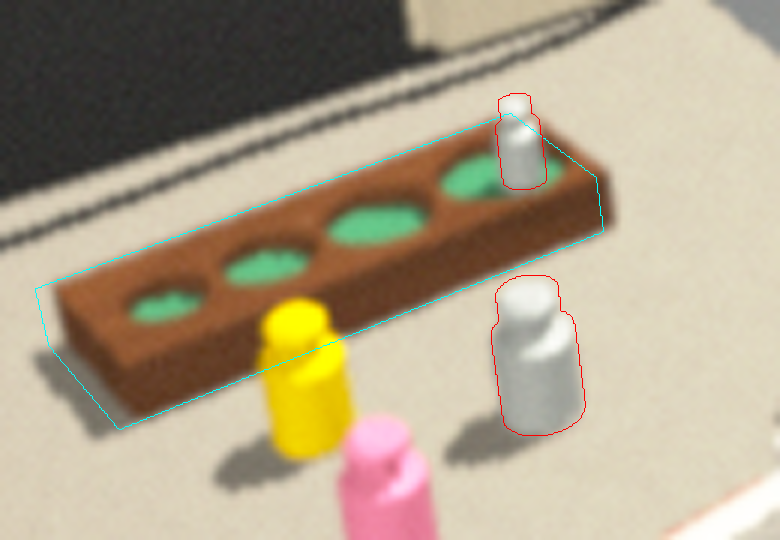

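View pics/o_t2.png

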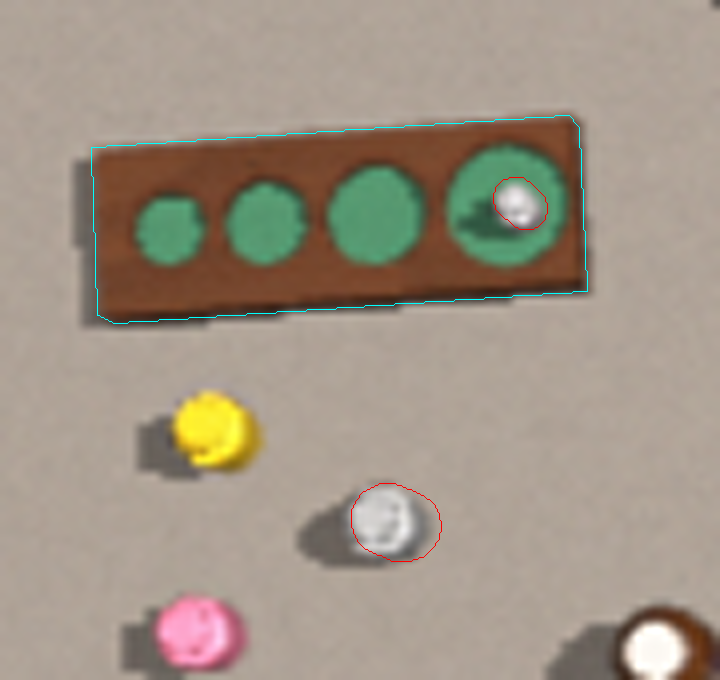

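```bash
cat >> h.py <<'E'
def go(xyz,yaw=np.pi/2+.055):
    s=get_state();R0=Rn.from_rotvec(s["orientation"]);x=R0.as_matrix()[:,0]
    d=R0.inv().apply(np.array(xyz)-s["eef_pos"])*100
    Rt=Rn.from_matrix(np.array([[np.cos(yaw),np.sin(yaw),0],[np.sin(yaw),-np.cos(yaw),0],[0,0,-1.]]))
    w=(R0.inv()*Rt).as_rotvec()
    print("at",s["eef_pos"].round(4),"shift cm",d.round(2),"turn",w.round(3),"t",round(s["clock"],2),"w",round(s["grip_width"],4),"F",s["contact_force"].round(1))
E
python3 -c "
from h import *
go((.338,-.31,.20))"
```

```text
at [ 0.1343 -0.5591  0.2424] shift cm [ 25.62 -19.47   4.23] turn [ 0.    0.   -1.39] t 1.0 w 0.0855 F [0.  0.2 0.6]
```

>>> play_rows([
  [[2.6, -2, 0.4], [0, 0, -0.14]],
  [[5.2, -4, 0.8], [0, 0, -0.28]],
  [[9, -6.8, 1.5], [0, 0, -0.42]],
  [[12.8, -9.7, 2.1], [0, 0, -0.56]],
  [[16, -12, 2.6], [0, 0, -0.7]],
], claw=0, squeeze=40)

```text
clock: 1.5
eef_pos: [0.2628, -0.403, 0.2161]
orientation: [-2.8, -1.425, -0.001]
contact_force: [-0.5, 0.0, 0.4]
grip_width: 0.085
```

Run:
```python
from h import *
im=camera("top");crop("top",(320,150,420,250),6,"pics/c3.png",im);cv2.imwrite("pics/top1.png",im)
go((.338,-.31,.20))
```

```text
at [ 0.2654 -0.3982  0.2153] shift cm [11.39  0.78  1.6 ] turn [ 0.001 -0.006 -0.675] t 1.55 w 0.0857 F [1.3 5.8 0. ]
```

View pics/c3.png

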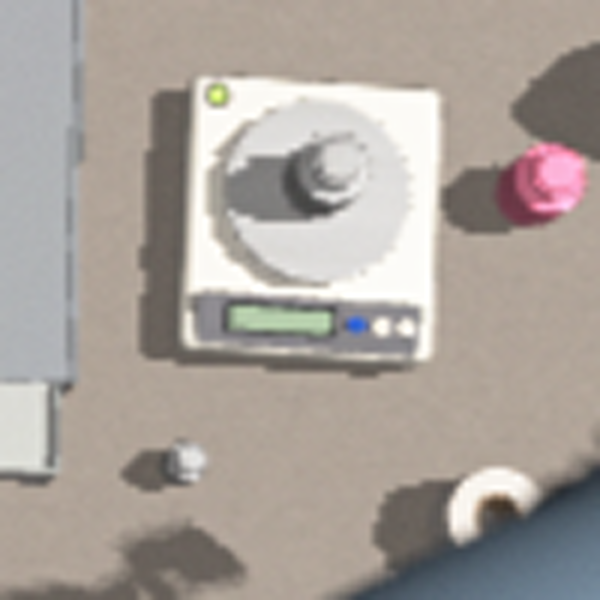

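Run:
```python
from h import *
im=cv2.imread("pics/top1.png");n="top"
k=ray(n,(351.2,225.7),.043);print("100 knob",k, "cab",ray(n,(333,212),.21),ray(n,(328,228),.1))
k5=ray(n,(320+337/6-.5,150+167/6-.5),.117);print("500 knob",k5)
# pan centre
print("pan",ray(n,(320+318/6-.5,150+190/6-.5),.052))
overlay(im,n,[(wmask(n,"weight_100",(k[0]-.001,k[1]-.001),0),(0,0,255)),(wmask(n,"weight_500",k5[:2],.052),(0,0,255))],(320,150,420,250),6,"pics/c4.png")
```

```text
100 knob [ 0.33692432 -0.26937547  0.043     ] cab [ 0.36235176 -0.19226251  0.21      ] [ 0.32516858 -0.18676399  0.1       ]
500 knob [ 0.48380697 -0.34247705  0.117     ]
pan [ 0.48387879 -0.34438986  0.052     ]
```

View pics/c4.png

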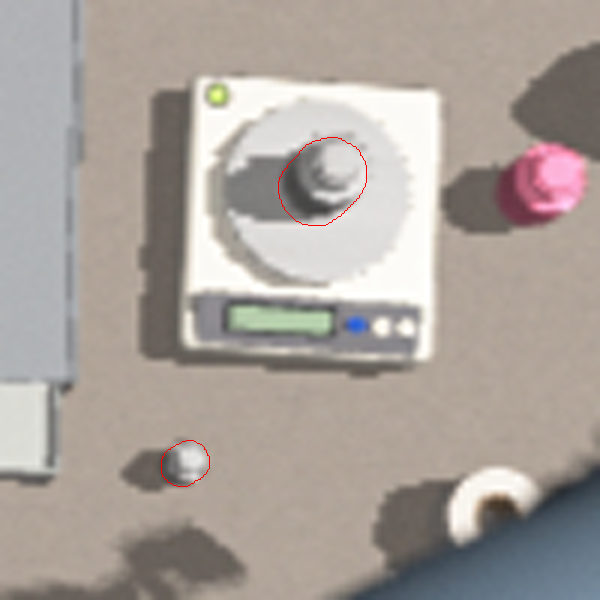

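```bash
python3 -c "
from h import *
go((.337,-.271,.15))"
```

```text
at [ 0.2654 -0.3982  0.2153] shift cm [14.47 -1.56  6.62] turn [ 0.001 -0.006 -0.675] t 1.55 w 0.0857 F [1.3 5.8 0. ]
```

>>> play_rows([
  [[2.9, -0.3, 1.3], [0, 0, -0.14]],
  [[5.8, -0.6, 2.6], [0, 0, -0.28]],
  [[8.7, -0.9, 4], [0, 0, -0.42]],
  [[11.6, -1.25, 5.3], [0, 0, -0.56]],
  [[14.5, -1.55, 6.6], [0, 0, -0.69]],
])

```text
clock: 2.05
eef_pos: [0.3359, -0.2784, 0.15]
orientation: [2.154, 2.286, -0.0]
contact_force: [-0.4, 0.1, -0.4]
grip_width: 0.0855
```

>>> play_rows([
  [[0, 0, 0], [0, 0, 0]],
  [[0, 0, 0], [0, 0, 0]],
])

```text
clock: 2.25
eef_pos: [0.3354, -0.279, 0.1503]
orientation: [-2.16, -2.281, 0.001]
contact_force: [-0.6, -0.3, 0.7]
grip_width: 0.0851
```

Run:
```python
from h import *
go((.337,-.271,.026))
im=camera("scene");crop("scene",(150,20,560,330),1.9,"pics/s1.png",im);crop("top",(300,150,420,250),6,"pics/t3.png")
```

```text
at [ 0.3354 -0.279   0.1503] shift cm [ 0.79  0.21 12.43] turn [-0.001  0.    -0.   ] t 2.25 w 0.0851 F [-0.6 -0.3  0.7]
```

View pics/t3.png

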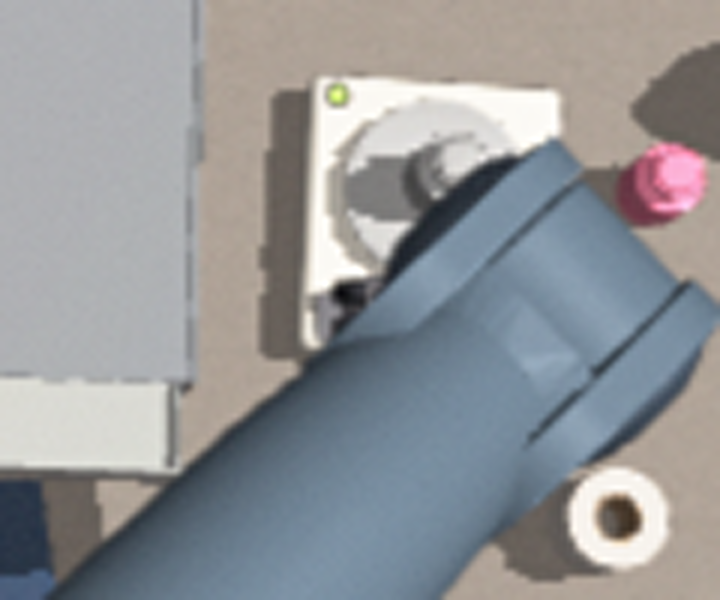

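View pics/s1.png

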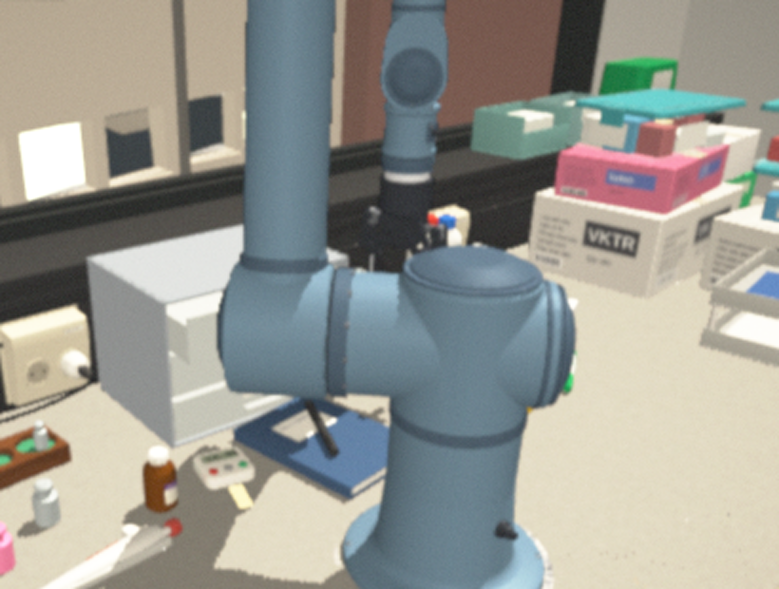

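>>> play_rows([
  [[0.8, 0.2, 0], [0, 0, 0]],
  [[0.8, 0.2, 1.5], [0, 0, 0]],
  [[0.8, 0.2, 4], [0, 0, 0]],
  [[0.8, 0.2, 6], [0, 0, 0]],
  [[0.8, 0.2, 6], [0, 0, 0]],
], claw=85)

```text
clock: 2.85
eef_pos: [0.3353, -0.2698, 0.0885]
orientation: [-2.158, -2.277, -0.0]
contact_force: [0.3, 0.7, 0.7]
grip_width: 0.0571
```

Run:
```python
from h import *
go((.337,-.271,.026))
```

```text
at [ 0.3353 -0.2698  0.0885] shift cm [-0.15  0.18  6.25] turn [-0.003 -0.003 -0.002] t 2.85 w 0.0571 F [0.3 0.7 0.7]
```

>>> play_rows([
  [[0, 0.1, 2], [0, 0, 0]],
  [[0, 0.1, 4], [0, 0, 0]],
  [[0, 0.1, 6.2], [0, 0, 0]],
  [[0, 0.1, 6.2], [0, 0, 0]],
])

```text
clock: 3.25
eef_pos: [0.3369, -0.2702, 0.0274]
orientation: [-2.158, -2.278, -0.0]
contact_force: [-0.4, -0.1, 0.3]
grip_width: 0.0572
```

>>> play_rows([
  [[0, 0, 0], [0, 0, 0]],
  [[0, 0, 0], [0, 0, 0]],
  [[0, 0, 0], [0, 0, 0]],
  [[0, 0, 0], [0, 0, 0]],
  [[0, 0, 0], [0, 0, 0]],
], claw=255)

```text
clock: 3.75
eef_pos: [0.3389, -0.2722, 0.0298]
orientation: [2.157, 2.279, -0.001]
contact_force: [-1.1, 0.7, 7.4]
grip_width: 0.021
```

>>> play_rows([
  [[0, 0, 0], [0, 0, 0]],
  [[0, 0, 0], [0, 0, 0]],
])

```text
clock: 3.95
eef_pos: [0.3389, -0.2721, 0.0298]
orientation: [2.157, 2.279, -0.001]
contact_force: [-0.3, 0.9, 6.5]
grip_width: 0.0207
```

Run:
```python
from h import *
go((.34,-.271,.12))
```

```text
at [ 0.3389 -0.2721  0.0298] shift cm [ 0.08  0.13 -9.02] turn [ 0.002  0.003 -0.   ] t 3.95 w 0.0207 F [-0.3  0.9  6.5]
```

>>> play_rows([
  [[0, 0, -1], [0, 0, 0]],
  [[0, 0, -2.5], [0, 0, 0]],
  [[0, 0, -5], [0, 0, 0]],
  [[0, 0, -8], [0, 0, 0]],
  [[0, 0, -9], [0, 0, 0]],
])

```text
clock: 4.45
eef_pos: [0.3393, -0.2723, 0.1216]
orientation: [2.156, 2.278, -0.0]
contact_force: [0.2, -1.1, -1.5]
grip_width: 0.0207
```

>>> play_rows([
  [[0, 0, 0], [0, 0, 0]],
  [[0, 0, 0], [0, 0, 0]],
])

```text
clock: 4.65
eef_pos: [0.3377, -0.2707, 0.1178]
orientation: [-2.159, -2.281, 0.0]
contact_force: [-0.3, -0.1, -1.5]
grip_width: 0.021
```

Run:
```python
from h import *
go((.34,-.271,.30))
print(proj("scene",(.34,-.27,.1)))
```

```text
at [ 0.3377 -0.2707  0.1178] shift cm [ -0.04   0.22 -18.22] turn [-0. -0.  0.] t 4.65 w 0.021 F [-0.3 -0.1 -1.5]
[355.12809866 187.60973027]
```

>>> play_rows([
  [[0, 0, -4.5], [0, 0, 0]],
  [[0, 0.5, -9], [0, 0, 0]],
  [[0, 1, -13.5], [0, 0, 0]],
  [[1, 1.5, -18], [0, 0, 0]],
  [[5, 2, -19], [0, 0, 0]],
])

```text
clock: 5.15
eef_pos: [0.3575, -0.223, 0.3115]
orientation: [2.159, 2.272, -0.0]
contact_force: [1.2, 0.1, -1.4]
grip_width: 0.0206
```

Run:
```python
from h import *
go((.4643,.358,.29))
```

```text
at [ 0.3575 -0.223   0.3115] shift cm [57.49 13.62  1.91] turn [ 0.005  0.005 -0.004] t 5.15 w 0.0206 F [ 1.2  0.1 -1.4]
```

>>> play_rows([
  [[4.8, 1.1, 0], [0, 0, 0]],
  [[9.5, 2.2, 0], [0, 0, 0]],
  [[14.3, 3.3, 0], [0, 0, 0]],
  [[19, 4.4, 0], [0, 0, 0]],
  [[24, 5.5, 0], [0, 0, 0]],
])

```text
clock: 5.65
eef_pos: [0.396, 0.0234, 0.3066]
orientation: [-2.159, -2.28, 0.003]
contact_force: [2.0, -0.0, -0.6]
grip_width: 0.021
```

>>> play_rows([
  [[4.8, 1.1, 0], [0, 0, 0]],
  [[9.5, 2.2, 0], [0, 0, 0]],
  [[14.3, 3.3, 0], [0, 0, 0]],
  [[19, 4.4, 0], [0, 0, 0]],
  [[24, 5.5, 1], [0, 0, 0]],
])

```text
clock: 6.15
eef_pos: [0.4381, 0.2642, 0.2976]
orientation: [2.159, 2.282, -0.001]
contact_force: [1.2, -0.2, -0.5]
grip_width: 0.0206
```

Run:
```python
from h import *
go((.4643,.358,.12))
```

```text
at [0.4381 0.2642 0.2976] shift cm [ 9.23  3.14 17.75] turn [-0.001  0.001  0.   ] t 6.15 w 0.0206 F [ 1.2 -0.2 -0.5]
```

>>> play_rows([
  [[2.5, 0.8, 3], [0, 0, 0]],
  [[5, 1.6, 7], [0, 0, 0]],
  [[7.5, 2.4, 11], [0, 0, 0]],
  [[9.2, 3.1, 15], [0, 0, 0]],
  [[9.2, 3.1, 17.7], [0, 0, 0]],
])

```text
clock: 6.65
eef_pos: [0.4621, 0.3564, 0.1161]
orientation: [-2.156, -2.283, 0.008]
contact_force: [0.5, -0.2, -1.5]
grip_width: 0.0204
```

>>> play_rows([
  [[0, 0, 0], [0, 0, 0]],
  [[0, 0, 0], [0, 0, 0]],
  [[0, 0, 0], [0, 0, 0]],
])

```text
clock: 6.95
eef_pos: [0.4648, 0.3558, 0.1231]
orientation: [2.16, 2.281, 0.003]
contact_force: [0.3, 0.3, 0.4]
grip_width: 0.0205
```

Run:
```python
from h import *
go((.4643,.358,.05))
im=camera("scene");n="scene"
b=(.466,.3275,.055)
cx,cy=get_state()["eef_pos"][:2];z=get_state()["eef_pos"][2]
ov=[(blockmask(n,b),(255,255,0)),(wmask(n,"weight_100",(cx,cy),z-.0295),(0,0,255))]
overlay(im,n,ov,(85,175,215,315),5,"pics/s2.png")
```

```text
at [0.4648 0.3558 0.1231] shift cm [ 0.22 -0.06  7.31] turn [ 0.002 -0.001 -0.   ] t 6.95 w 0.0205 F [0.3 0.3 0.4]
```

View pics/s2.png

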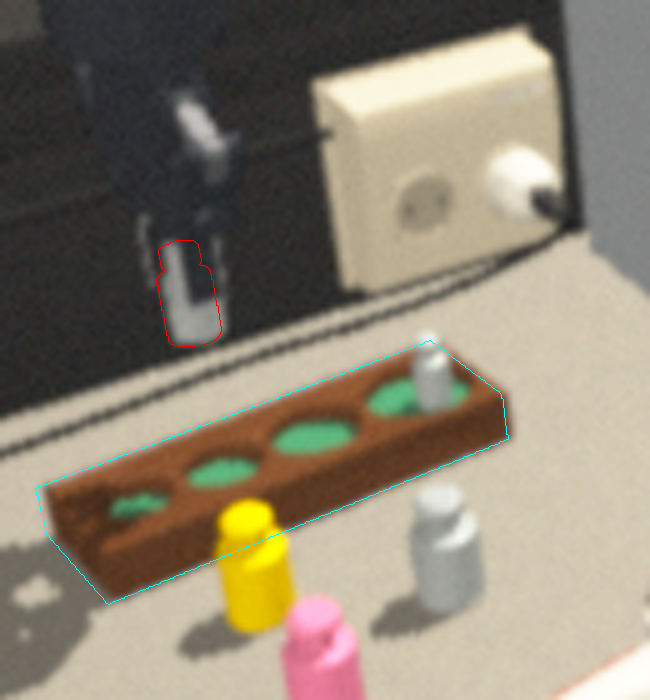

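>>> play_rows([
  [[0.1, 0, 2.5], [0, 0, 0]],
  [[0.1, 0, 5], [0, 0, 0]],
  [[0.1, 0, 6.5], [0, 0, 0]],
  [[0.1, 0, 7], [0, 0, 0]],
  [[0.1, 0, 7], [0, 0, 0]],
])

```text
clock: 7.5
eef_pos: [0.4644, 0.3567, 0.0524]
orientation: [2.16, 2.281, 0.001]
contact_force: [-0.1, -0.0, -0.5]
grip_width: 0.021
```

Run:
```python
from h import *
go((.4645,.3575,.047))
im=camera("scene");crop("scene",(85,195,215,315),5,"pics/s3.png",im);crop("top",(120,150,240,260),6,"pics/t4.png")
```

```text
at [0.4644 0.3567 0.0524] shift cm [0.08 0.01 0.54] turn [ 0.001 -0.    -0.   ] t 7.5 w 0.021 F [-0.1 -0.  -0.5]
```

View pics/s3.png

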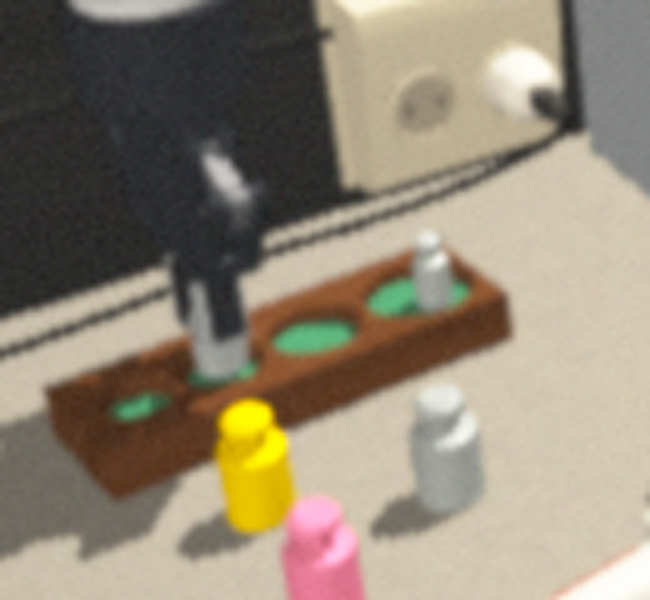

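View pics/t4.png

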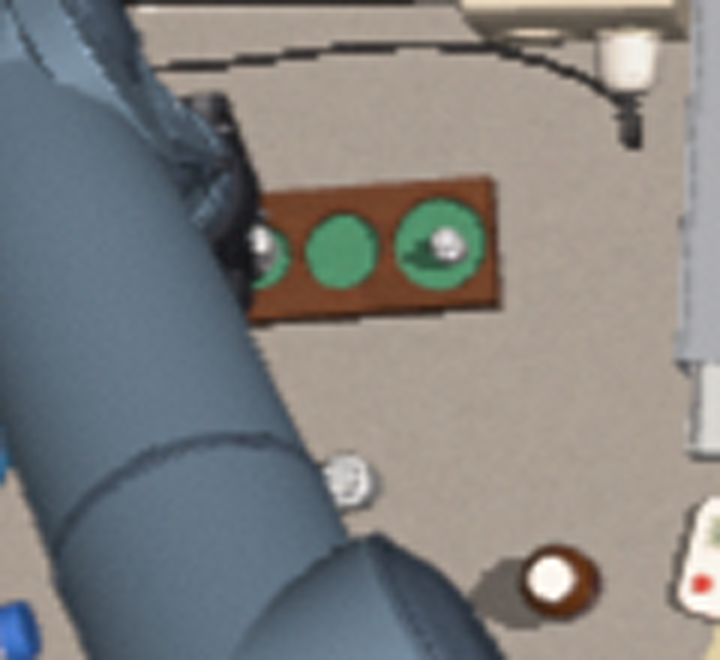

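>>> play_rows([
  [[0, 0, 0.3], [0, 0, 0]],
  [[0, 0, 0.6], [0, 0, 0]],
  [[0, 0, 0.6], [0, 0, 0]],
])

```text
clock: 7.9
eef_pos: [0.4645, 0.357, 0.0461]
orientation: [2.159, 2.281, 0.002]
contact_force: [1.0, 1.6, -0.3]
grip_width: 0.0205
```

Run:
```python
from h import *
go((.4645,.3575,.047))
print(get_state()["contact_force"])
```

```text
at [0.4645 0.357  0.0461] shift cm [ 0.05 -0.   -0.09] turn [ 0.001 -0.001  0.   ] t 7.9 w 0.0205 F [ 1.   1.6 -0.3]
[ 0.97234086  1.63603049 -0.2809674 ]
```

Go down until a light contact shows.

>>> play_rows([
  [[0, 0, 0.15], [0, 0, 0]],
  [[0, 0, 0.15], [0, 0, 0]],
])

```text
clock: 8.1
eef_pos: [0.4646, 0.3572, 0.0458]
orientation: [2.159, 2.282, 0.003]
contact_force: [-2.2, -1.4, 9.3]
grip_width: 0.0204
```

>>> play_rows([
  [[0, 0, 0], [0, 0, 0]],
  [[0, 0, 0], [0, 0, 0]],
  [[0, 0, 0], [0, 0, 0]],
  [[0, 0, -0.3], [0, 0, 0]],
], claw=100)

```text
clock: 8.5
eef_pos: [0.4634, 0.3563, 0.0466]
orientation: [-2.159, -2.281, 0.002]
contact_force: [-0.7, -0.2, -0.1]
grip_width: 0.0518
```

>>> play_rows([
  [[0, 0, -3], [0, 0, 0]],
  [[0, 0, -7], [0, 0, 0]],
  [[-2, 0, -9], [0, 0, 0]],
  [[-6, 0, -9], [0, 0, 0]],
  [[-10, 0, -9], [0, 0, 0]],
])

```text
clock: 9.0
eef_pos: [0.4703, 0.2565, 0.1385]
orientation: [2.156, 2.283, 0.004]
contact_force: [1.1, -0.8, -0.4]
grip_width: 0.0519
```

Run:
```python
from h import *
go((.467,.247,.10))
im=camera("scene");n="scene"
overlay(im,n,[],(85,195,215,315),5,"pics/s4.png");crop("top",(120,150,240,260),6,"pics/t5.png")
```

```text
at [0.4703 0.2565 0.1385] shift cm [-0.93 -0.4   3.84] turn [ 0.003 -0.001  0.002] t 9.0 w 0.0519 F [ 1.1 -0.8 -0.4]
```

View pics/s4.png

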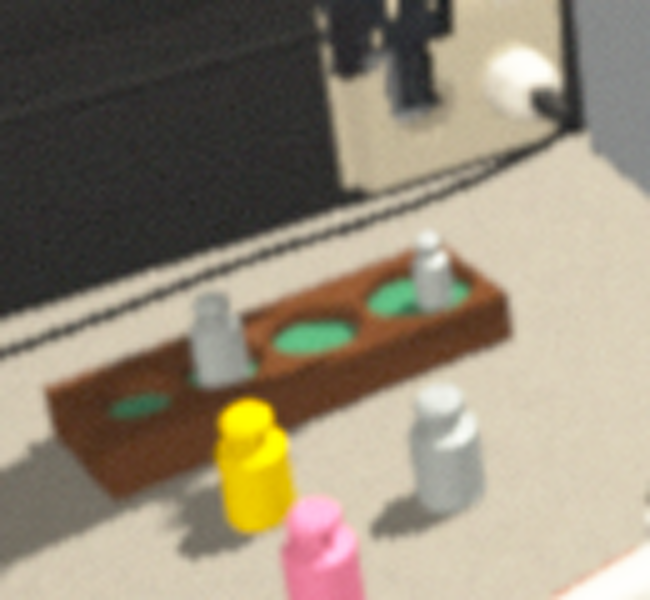

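View pics/t5.png

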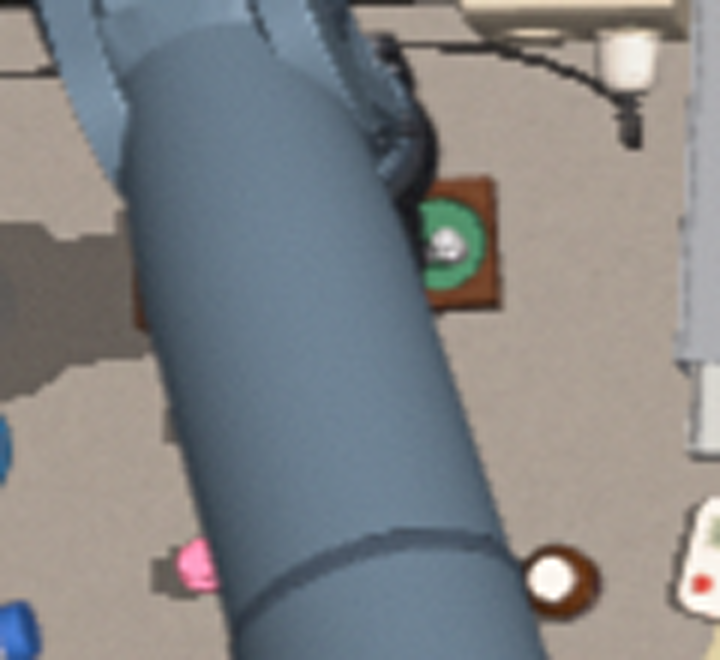

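Run:
```python
from h import *
n="scene"
for d in trace(n,"weight_100")[:6]:
    uv=np.array(d["position"])*[560,420]
    for w,g,z in(("weight_100",(128.7,263),.016),("weight_50",(171.5,249),.016),("weight_200",(174.5,285),0)):
        if np.hypot(*(uv-g))<9: print(w,fit(lambda p:wmask(n,w,p,z),d["mask"],ray(n,uv,z+.02)[:2],[.006,.006]))
```

```text
weight_200 (array([0.33563249, 0.30280312]), np.float64(0.9101884031461496))
weight_100 (array([0.46592355, 0.35415797]), np.float64(0.8523299748110831))
```

>>> play_rows([
  [[-0.9, -0.3, 1], [0, 0, 0]],
  [[-0.9, -0.3, 4], [0, 0, 0]],
  [[-0.9, -0.3, 7.5], [0, 0, 0]],
  [[-0.9, -0.3, 9], [0, 0, 0]],
  [[-0.9, -0.3, 9], [0, 0, 0]],
])

```text
clock: 9.65
eef_pos: [0.4645, 0.2478, 0.0446]
orientation: [-2.156, -2.281, 0.007]
contact_force: [-0.3, -0.9, 0.5]
grip_width: 0.0519
```

Run:
```python
from h import *
go((.467,.247,.042))
crop("scene",(85,175,215,315),5,"pics/s5.png")
```

```text
at [0.4645 0.2478 0.0446] shift cm [-0.09  0.25  0.25] turn [-0.005  0.001  0.001] t 9.65 w 0.0519 F [-0.3 -0.9  0.5]
```

View pics/s5.png

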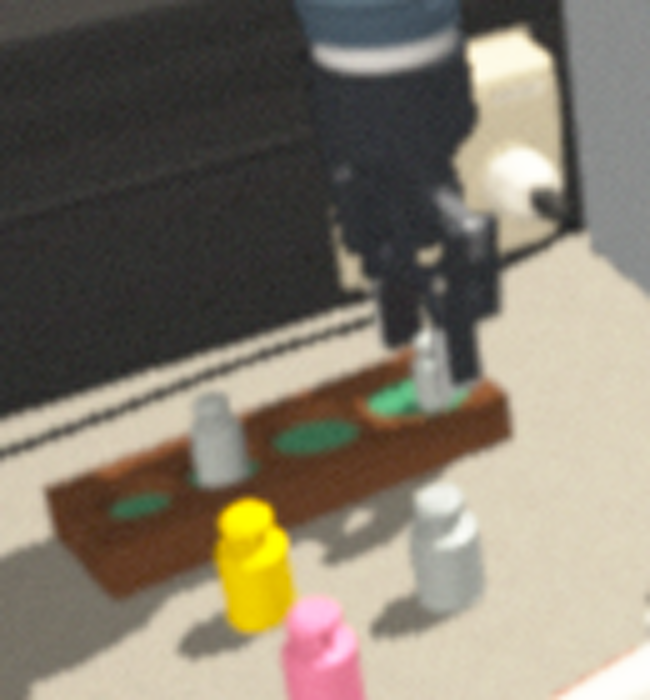

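>>> play_rows([
  [[-0.05, 0.15, 0.15], [0, 0, 0]],
  [[-0.05, 0.15, 0.15], [0, 0, 0]],
  [[-0.05, 0.15, 0.15], [0, 0, 0]],
  [[-0.05, 0.15, 0.15], [0, 0, 0]],
  [[-0.05, 0.15, 0.15], [0, 0, 0]],
], claw=255)

```text
clock: 10.2
eef_pos: [0.4698, 0.2477, 0.0468]
orientation: [2.159, 2.281, 0.004]
contact_force: [1.5, -0.4, 4.0]
grip_width: 0.0154
```

>>> play_rows([
  [[0, 0, 0], [0, 0, 0]],
  [[0, 0, 0], [0, 0, 0]],
])

```text
clock: 10.4
eef_pos: [0.4698, 0.2477, 0.0467]
orientation: [2.159, 2.281, 0.004]
contact_force: [1.1, 1.4, 6.4]
grip_width: 0.0158
```

Run:
```python
from h import *
go((.467,.247,.1))
```

```text
at [0.4698 0.2477 0.0467] shift cm [-0.05 -0.27 -5.33] turn [ 0.003 -0.001 -0.   ] t 10.4 w 0.0158 F [1.1 1.4 6.4]
```

>>> play_rows([
  [[0, 0, -1], [0, 0, 0]],
  [[0, 0, -2.5], [0, 0, 0]],
  [[0, 0, -5], [0, 0, 0]],
  [[0, 0, -7], [0, 0, 0]],
  [[2, 0, -8], [0, 0, 0]],
])

```text
clock: 10.9
eef_pos: [0.4673, 0.2658, 0.1274]
orientation: [2.162, 2.278, -0.001]
contact_force: [1.7, -0.6, -1.2]
grip_width: 0.0155
```

Run:
```python
from h import *
go((.4621,.3980,.12))
```

```text
at [0.4673 0.2658 0.1274] shift cm [13.23  0.17  0.73] turn [ 0.     0.001 -0.003] t 10.9 w 0.0155 F [ 1.7 -0.6 -1.2]
```

>>> play_rows([
  [[3, 0, 0], [0, 0, 0]],
  [[7, 0.1, 0.3], [0, 0, 0]],
  [[11, 0.1, 0.6], [0, 0, 0]],
  [[13.2, 0.1, 0.7], [0, 0, 0]],
  [[13.2, 0.1, 3], [0, 0, 0]],
])

```text
clock: 11.4
eef_pos: [0.4621, 0.4032, 0.098]
orientation: [2.155, 2.285, 0.009]
contact_force: [-0.1, -0.7, -0.2]
grip_width: 0.0158
```

>>> play_rows([
  [[0, 0, 0], [0, 0, 0]],
  [[0, 0, 1], [0, 0, 0]],
  [[0, 0, 1], [0, 0, 0]],
])

```text
clock: 11.7
eef_pos: [0.4603, 0.3978, 0.0847]
orientation: [-2.16, -2.28, 0.004]
contact_force: [-0.5, -0.5, -0.1]
grip_width: 0.0158
```

Run:
```python
from h import *
go((.4621,.3980,.05))
crop("scene",(85,175,215,315),5,"pics/s6.png")
```

```text
at [0.4603 0.3978 0.0847] shift cm [0.02 0.19 3.47] turn [-0.002  0.002 -0.001] t 11.7 w 0.0158 F [-0.5 -0.5 -0.1]
```

View pics/s6.png

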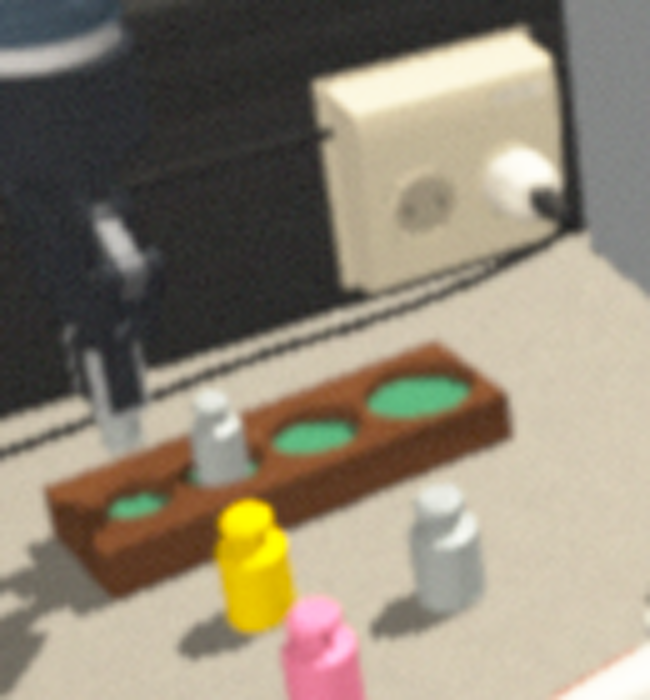

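Run:
```python
from h import *
f=lambda X:((proj("scene",X)+.5-[85,175])*5).round(1)
for z in(.0847-.0307,.016): print(f((.4603,.3978,z)))
print("recess",f((.4621,.3984,.016)),f((.4635,.3952,.016)))
```

```text
[122.6 445. ]
[137.6 515.3]
recess [134.9 514.1] [140.8 510.3]
```

>>> play_rows([
  [[0, 0.2, 1.5], [0, 0, 0]],
  [[0, 0.2, 3], [0, 0, 0]],
  [[0, 0.2, 3.7], [0, 0, 0]],
  [[0, 0.2, 3.7], [0, 0, 0]],
])

```text
clock: 12.15
eef_pos: [0.4626, 0.3983, 0.0481]
orientation: [-2.16, -2.281, 0.003]
contact_force: [0.2, 0.0, 0.0]
grip_width: 0.0154
```

Run:
```python
from h import *
go((.4621,.3980,.0467))
```

```text
at [0.4626 0.3983 0.0481] shift cm [-0.03 -0.05  0.14] turn [-0.002  0.001 -0.001] t 12.15 w 0.0154 F [0.2 0.  0. ]
```

>>> play_rows([
  [[0, 0, 0.15], [0, 0, 0]],
  [[0, 0, 0.2], [0, 0, 0]],
  [[0, 0, 0.2], [0, 0, 0]],
])

```text
clock: 12.45
eef_pos: [0.4635, 0.3994, 0.0474]
orientation: [2.159, 2.281, 0.002]
contact_force: [0.5, -0.5, -0.3]
grip_width: 0.0156
```

>>> play_rows([
  [[0, 0, 0.1], [0, 0, 0]],
  [[0, 0, 0.15], [0, 0, 0]],
  [[0, 0, 0.15], [0, 0, 0]],
])

```text
clock: 12.75
eef_pos: [0.4637, 0.3997, 0.0467]
orientation: [2.159, 2.281, 0.003]
contact_force: [-1.5, -1.2, 6.2]
grip_width: 0.0162
```

>>> play_rows([
  [[0, 0, 0], [0, 0, 0]],
  [[0, 0, 0], [0, 0, 0]],
  [[0, 0, 0], [0, 0, 0]],
  [[0, 0, -0.5], [0, 0, 0]],
], claw=85)

```text
clock: 13.15
eef_pos: [0.4624, 0.3987, 0.0494]
orientation: [-2.159, -2.281, 0.003]
contact_force: [0.1, -1.2, -0.3]
grip_width: 0.0571
```

>>> play_rows([
  [[0, 0, -3], [0, 0, 0]],
  [[0, 0, -7], [0, 0, 0]],
  [[-2, -3, -9], [0, 0, 0]],
  [[-4.5, -6, -9], [0, 0, 0]],
  [[-7, -9, -9], [0, 0, 0]],
])

```text
clock: 13.65
eef_pos: [0.3771, 0.3242, 0.1415]
orientation: [2.159, 2.281, 0.004]
contact_force: [-0.3, -0.2, -0.6]
grip_width: 0.0566
```

Run:
```python
from h import *
go((.335,.306,.029))
crop("scene",(85,175,215,315),5,"pics/s7.png")
```

```text
at [0.3771 0.3242 0.1415] shift cm [-1.6  -4.33 11.23] turn [ 0.003 -0.001  0.   ] t 13.65 w 0.0566 F [-0.3 -0.2 -0.6]
```

View pics/s7.png

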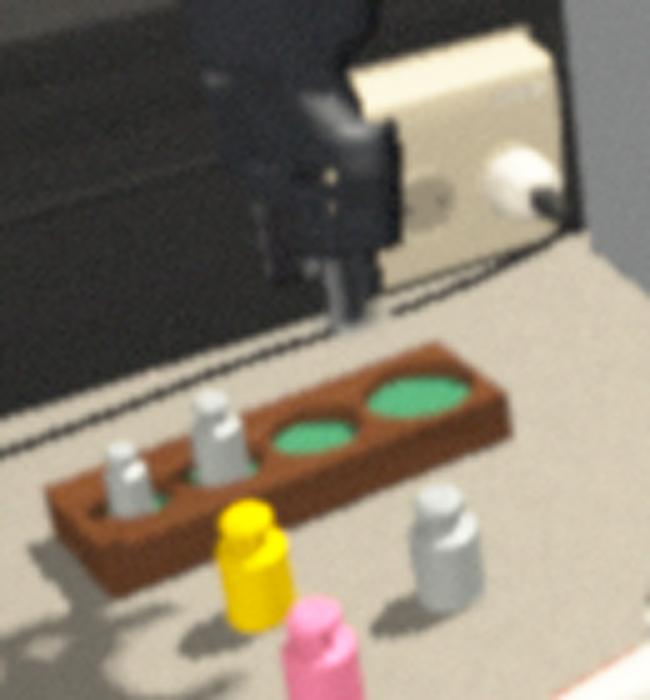

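>>> play_rows([
  [[-0.8, -2.2, 0.5], [0, 0, 0]],
  [[-1.6, -4.3, 1.5], [0, 0, 0]],
  [[-1.6, -4.3, 4], [0, 0, 0]],
  [[-1.6, -4.3, 6], [0, 0, 0]],
  [[-1.6, -4.3, 6], [0, 0, 0]],
], claw=60)

```text
clock: 14.2
eef_pos: [0.3331, 0.3047, 0.0783]
orientation: [-2.159, -2.281, 0.007]
contact_force: [-0.8, -0.1, 0.3]
grip_width: 0.0653
```

Run:
```python
from h import *
go((.335,.306,.029))
crop("scene",(85,175,235,315),5,"pics/s8.png")
```

```text
at [0.3331 0.3047 0.0783] shift cm [0.13 0.22 4.93] turn [-0.004  0.003  0.   ] t 14.2 w 0.0653 F [-0.8 -0.1  0.3]
```

View pics/s8.png

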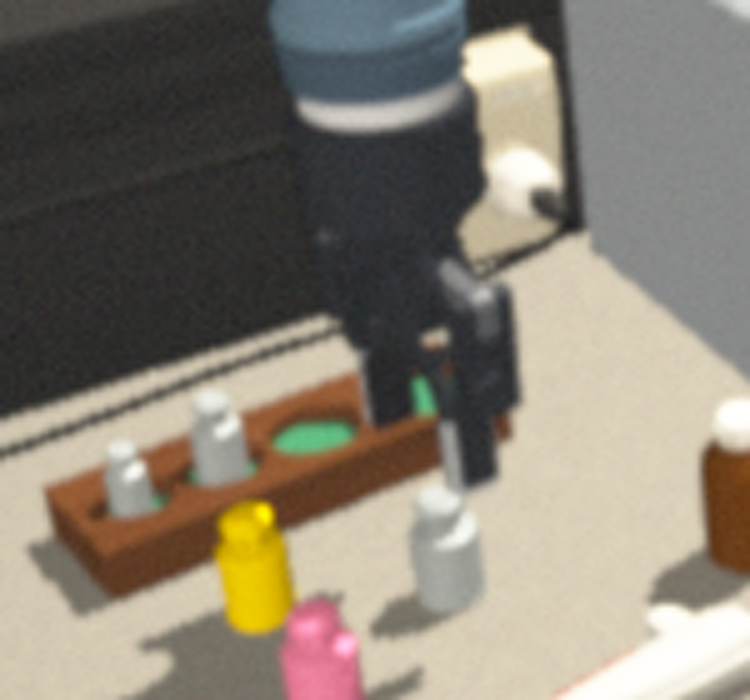

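>>> play_rows([
  [[0.1, 0.1, 2], [0, 0, 0]],
  [[0.1, 0.1, 4], [0, 0, 0]],
  [[0.1, 0.1, 4.9], [0, 0, 0]],
  [[0.1, 0.1, 4.9], [0, 0, 0]],
])

```text
clock: 14.65
eef_pos: [0.3357, 0.3068, 0.031]
orientation: [-2.159, -2.281, 0.002]
contact_force: [-0.5, -0.8, -0.2]
grip_width: 0.0649
```

>>> play_rows([
  [[0, 0, 0], [0, 0, 0]],
  [[0, 0, 0], [0, 0, 0]],
  [[0, 0, 0], [0, 0, 0]],
  [[0, 0, 0], [0, 0, 0]],
  [[0, 0, 0], [0, 0, 0]],
], claw=255)

```text
clock: 15.15
eef_pos: [0.3364, 0.3075, 0.0324]
orientation: [-2.159, -2.282, -0.002]
contact_force: [-1.5, -0.2, 6.0]
grip_width: 0.0282
```

>>> play_rows([
  [[0, 0, 0], [0, 0, 0]],
  [[0, 0, 0], [0, 0, 0]],
])

```text
clock: 15.35
eef_pos: [0.3364, 0.3076, 0.0324]
orientation: [2.159, 2.282, 0.002]
contact_force: [-1.7, 0.0, 5.9]
grip_width: 0.0283
```

>>> play_rows([
  [[0, 0, -1], [0, 0, 0]],
  [[0, 0, -3], [0, 0, 0]],
  [[0, 0, -6], [0, 0, 0]],
  [[0, 0.5, -9], [0, 0, 0]],
  [[0, 3, -10], [0, 0, 0]],
])

```text
clock: 15.85
eef_pos: [0.3653, 0.3091, 0.1347]
orientation: [2.157, 2.284, 0.003]
contact_force: [0.8, 0.7, -2.6]
grip_width: 0.028
```

Run:
```python
from h import *
go((.4668,.3112,.09))
```

```text
at [0.3653 0.3091 0.1347] shift cm [-0.38 10.14  4.48] turn [ 0.002 -0.001  0.002] t 15.85 w 0.028 F [ 0.8  0.7 -2.6]
```

>>> play_rows([
  [[-0.1, 3.5, 0], [0, 0, 0]],
  [[-0.3, 7, 0], [0, 0, 0]],
  [[-0.4, 10.1, 1.5], [0, 0, 0]],
  [[-0.4, 10.1, 4.5], [0, 0, 0]],
  [[-0.4, 10.1, 4.5], [0, 0, 0]],
])

```text
clock: 16.35
eef_pos: [0.4651, 0.3086, 0.0832]
orientation: [-2.159, -2.279, 0.01]
contact_force: [-2.2, 0.1, -2.1]
grip_width: 0.0281
```

>>> play_rows([
  [[0, 0, 0], [0, 0, 0]],
  [[0, 0, 0], [0, 0, 0]],
])

```text
clock: 16.55
eef_pos: [0.467, 0.3106, 0.0876]
orientation: [2.159, 2.282, 0.002]
contact_force: [-1.1, 0.9, -1.7]
grip_width: 0.0283
```

Run:
```python
from h import *
go((.4668,.3112,.0484))
e=get_state()["eef_pos"]
f=lambda X:((proj("scene",X)+.5-[85,175])*5).round(1)
print("underside",f((e[0],e[1],e[2]-.0324)),f((e[0],e[1],.016)),"rec",f((.4685,.3085,.016)))
crop("scene",(85,175,215,315),5,"pics/s9.png")
```

```text
at [0.467  0.3106 0.0876] shift cm [ 0.06 -0.02  3.92] turn [ 0.001 -0.     0.   ] t 16.55 w 0.0283 F [-1.1  0.9 -1.7]
underside [301.3 374.3] [313.1 444.5] rec [316.  441.7]
```

View pics/s9.png

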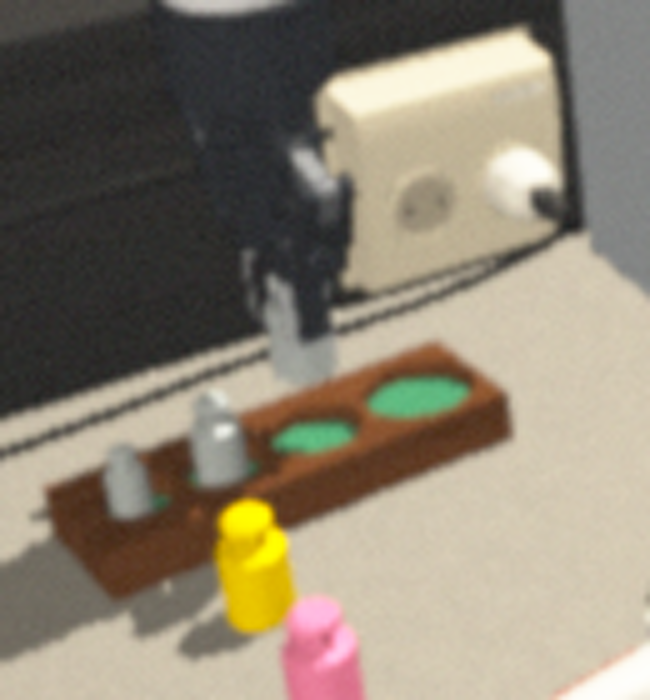

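>>> play_rows([
  [[0, 0, 1.5], [0, 0, 0]],
  [[0, 0, 3], [0, 0, 0]],
  [[0, 0, 3.7], [0, 0, 0]],
  [[0, 0, 3.8], [0, 0, 0]],
  [[0, 0, 3.8], [0, 0, 0]],
])

```text
clock: 17.1
eef_pos: [0.4672, 0.3105, 0.0489]
orientation: [2.159, 2.282, 0.001]
contact_force: [0.8, 0.1, -1.9]
grip_width: 0.028
```

>>> play_rows([
  [[0, 0, 0.15], [0, 0, 0]],
  [[0, 0, 0.15], [0, 0, 0]],
])

```text
clock: 17.3
eef_pos: [0.4677, 0.3107, 0.0484]
orientation: [2.159, 2.281, 0.003]
contact_force: [-1.6, -1.3, 5.8]
grip_width: 0.0277
```

Contact; release, retreat, and start towards the balance over the cabinet.

>>> play_rows([
  [[0, 0, 0], [0, 0, 0]],
  [[0, 0, 0], [0, 0, 0]],
  [[0, 0, 0], [0, 0, 0]],
  [[0, 0, 0], [0, 0, 0]],
  [[0, 0, -0.5], [0, 0, 0]],
], claw=50)

```text
clock: 17.8
eef_pos: [0.4664, 0.3099, 0.0511]
orientation: [-2.159, -2.281, 0.002]
contact_force: [-0.6, 1.0, 0.6]
grip_width: 0.0687
```

>>> play_rows([
  [[0, 0, -4], [0, 0, 0]],
  [[0, 0, -8], [0, 0, 0]],
  [[0, 0, -13], [0, 0, 0]],
  [[0, -1, -18], [0, 0, 0]],
  [[-1, -3, -22], [0, 0, 0]],
])

```text
clock: 18.3
eef_pos: [0.4386, 0.2994, 0.2748]
orientation: [2.159, 2.281, 0.006]
contact_force: [1.1, 0.3, 0.4]
grip_width: 0.0688
```

Run:
```python
from h import *
go((.42,-.20,.30))
crop("scene",(85,175,215,315),5,"pics/s10.png")
```

```text
at [0.4386 0.2994 0.2748] shift cm [-49.75  -4.6   -2.62] turn [ 0.003 -0.002  0.   ] t 18.3 w 0.0688 F [1.1 0.3 0.4]
```

View pics/s10.png

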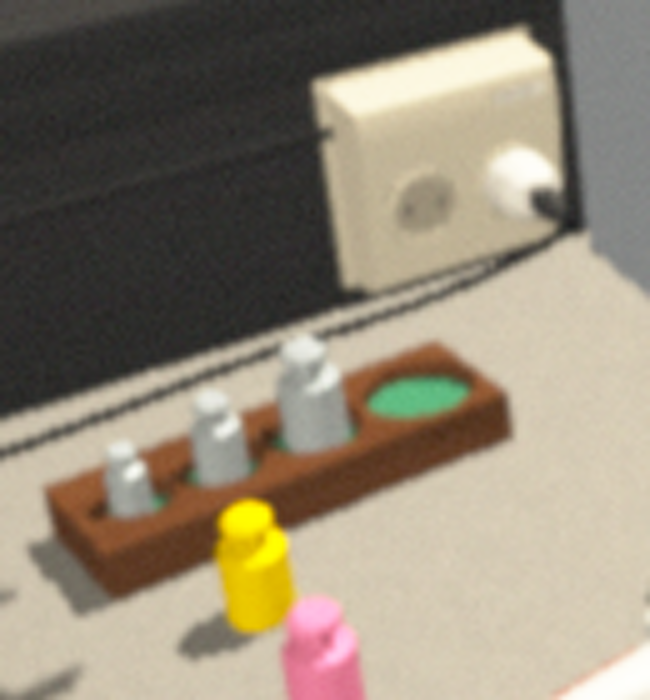

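>>> play_rows([
  [[-4, -0.4, -2], [0, 0, 0]],
  [[-9, -0.8, -2.6], [0, 0, 0]],
  [[-14, -1.3, -2.6], [0, 0, 0]],
  [[-19, -1.7, -2.6], [0, 0, 0]],
  [[-24, -2.2, -2.6], [0, 0, 0]],
], claw=0)

```text
clock: 18.85
eef_pos: [0.4285, 0.0572, 0.298]
orientation: [2.158, 2.282, 0.001]
contact_force: [1.5, 0.1, -0.2]
grip_width: 0.0855
```

>>> play_rows([
  [[-5, -0.2, 0], [0, 0, 0]],
  [[-10, 0.2, 0], [0, 0, 0]],
  [[-15, 0.8, 0], [0, 0, 0]],
  [[-20, 1.5, 0], [0, 0, 0]],
  [[-25, 2.2, 0], [0, 0, 0]],
])

```text
clock: 19.35
eef_pos: [0.4641, -0.1901, 0.298]
orientation: [2.16, 2.281, 0.001]
contact_force: [2.2, 0.9, 0.6]
grip_width: 0.0856
```

Run:
```python
from h import *
go((.487,-.345,.20))
```

```text
at [ 0.4641 -0.1901  0.298 ] shift cm [-15.59   1.43   9.8 ] turn [ 0.001  0.    -0.001] t 19.35 w 0.0856 F [2.2 0.9 0.6]
```

>>> play_rows([
  [[-4.5, 0.3, 0], [0, 0, 0]],
  [[-9, 0.7, 0], [0, 0, 0]],
  [[-13, 1.1, 2], [0, 0, 0]],
  [[-15.6, 1.4, 5], [0, 0, 0]],
  [[-15.6, 1.4, 9.5], [0, 0, 0]],
])

```text
clock: 19.85
eef_pos: [0.4885, -0.3482, 0.2034]
orientation: [2.159, 2.272, -0.001]
contact_force: [1.0, -0.1, -0.5]
grip_width: 0.0853
```

>>> play_rows([
  [[0, 0, 0], [0, 0, 0]],
  [[0, 0, 0], [0, 0, 0]],
  [[0, 0, 0], [0, 0, 0]],
])

```text
clock: 20.15
eef_pos: [0.4885, -0.3438, 0.2061]
orientation: [2.155, 2.279, 0.0]
contact_force: [0.1, -1.3, 0.2]
grip_width: 0.0858
```

Run:
```python
from h import *
go((.487,-.345,.088))
im=camera("top");crop("top",(320,130,440,240),6,"pics/t6.png",im)
im=camera("scene");crop("scene",(330,20,560,220),3.4,"pics/s11.png",im)
```

```text
at [ 0.4885 -0.3438  0.2061] shift cm [-0.06 -0.2  11.81] turn [0.004 0.004 0.001] t 20.15 w 0.0858 F [ 0.1 -1.3  0.2]
```

View pics/t6.png

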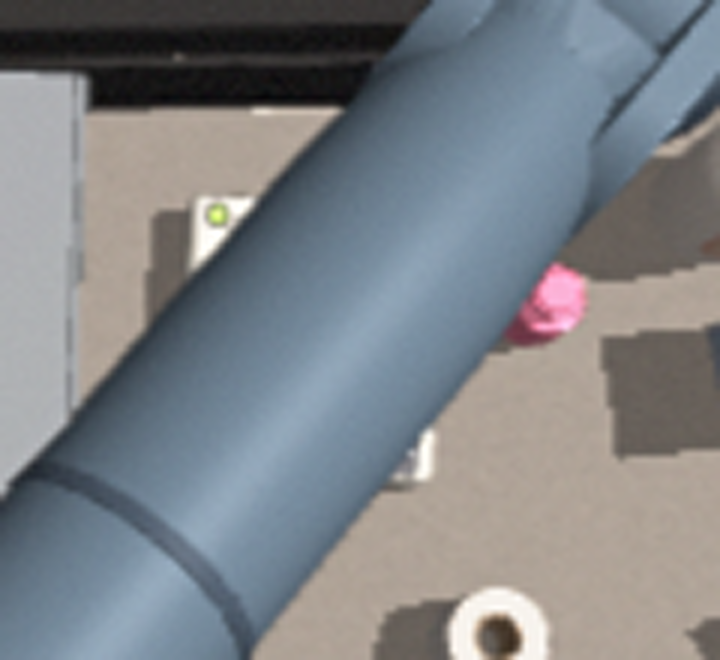

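View pics/s11.png

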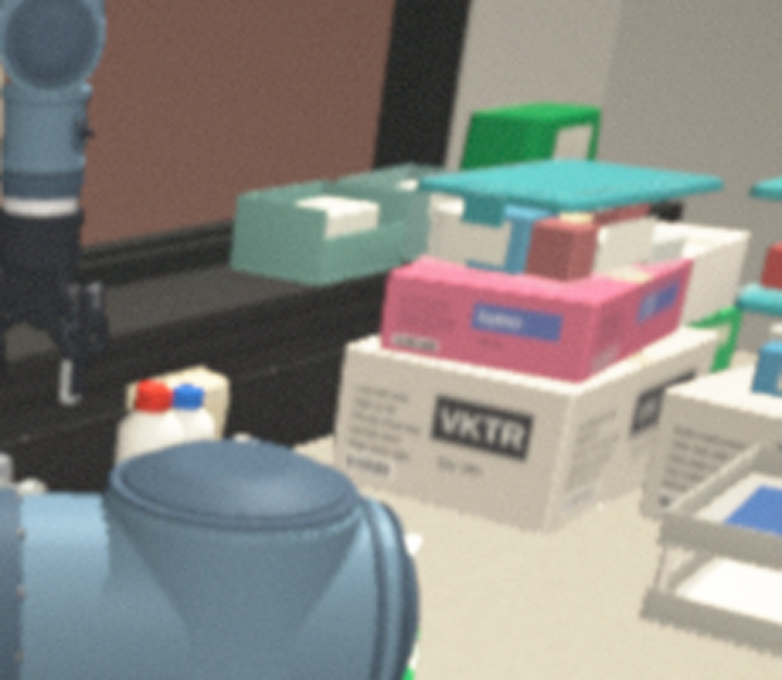

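Run:
```python
from h import *
im=camera("scene");n="scene";e=get_state()["eef_pos"]
overlay(im,n,[(wmask(n,"weight_500",(.487,-.345),.052),(0,0,255))],(280,80,380,190),6,"pics/s12.png")
```

```text
(no output)
```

View pics/s12.png

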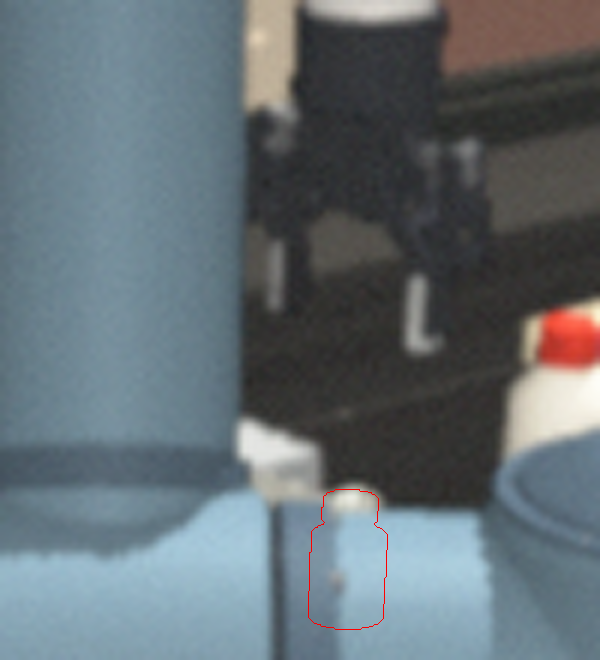

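>>> play_rows([
  [[0, -0.1, 2.5], [0, 0, 0]],
  [[0, -0.1, 5], [0, 0, 0]],
  [[0, -0.1, 7.5], [0, 0, 0]],
  [[0, -0.1, 8], [0, 0, 0]],
  [[0, -0.1, 8], [0, 0, 0]],
])

```text
clock: 20.8
eef_pos: [0.4861, -0.3429, 0.1233]
orientation: [2.159, 2.282, -0.0]
contact_force: [-0.3, -0.4, 0.6]
grip_width: 0.0859
```

Run:
```python
from h import *
go((.487,-.345,.088))
```

```text
at [ 0.4861 -0.3429  0.1233] shift cm [-0.21  0.08  3.53] turn [0. 0. 0.] t 20.8 w 0.0859 F [-0.3 -0.4  0.6]
```

>>> play_rows([
  [[-0.1, 0.1, 1.5], [0, 0, 0]],
  [[-0.1, 0.1, 3], [0, 0, 0]],
  [[-0.1, 0.1, 3.4], [0, 0, 0]],
  [[-0.1, 0.1, 3.4], [0, 0, 0]],
])

```text
clock: 21.2
eef_pos: [0.4874, -0.3443, 0.0898]
orientation: [2.159, 2.281, -0.0]
contact_force: [0.3, -0.2, 0.0]
grip_width: 0.0854
```

>>> play_rows([
  [[0, 0, 0], [0, 0, 0]],
  [[0, 0, 0], [0, 0, 0]],
  [[0, 0, 0], [0, 0, 0]],
  [[0, 0, 0], [0, 0, 0]],
  [[0, 0, 0], [0, 0, 0]],
], claw=255)

```text
clock: 21.7
eef_pos: [0.4875, -0.3444, 0.0897]
orientation: [2.158, 2.28, 0.0]
contact_force: [-0.2, 1.1, 4.7]
grip_width: 0.0384
```

>>> play_rows([
  [[0, 0, 0], [0, 0, 0]],
  [[0, 0, 0], [0, 0, 0]],
  [[0, 0, 0], [0, 0, 0]],
])

```text
clock: 22.0
eef_pos: [0.4875, -0.3444, 0.0897]
orientation: [2.158, 2.28, 0.0]
contact_force: [-0.4, 1.3, 5.6]
grip_width: 0.0384
```

>>> play_rows([
  [[0, 0, -1], [0, 0, 0]],
  [[0, 0, -3], [0, 0, 0]],
  [[0, 0, -6], [0, 0, 0]],
  [[0, 0, -10], [0, 0, 0]],
  [[0, 0, -14], [0, 0, 0]],
], squeeze=60)

```text
clock: 22.5
eef_pos: [0.4855, -0.3428, 0.2285]
orientation: [-2.156, -2.278, 0.0]
contact_force: [0.0, -0.2, -5.3]
grip_width: 0.0375
```

>>> play_rows([
  [[0, 0, -3.5], [0, 0, 0]],
  [[0, 0, -7], [0, 0, 0]],
  [[1, -0.5, -9.5], [0, 0, 0]],
  [[4, -1.5, -10], [0, 0, 0]],
  [[8, -2.5, -10], [0, 0, 0]],
])

```text
clock: 23.0
eef_pos: [0.4574, -0.266, 0.329]
orientation: [2.162, 2.279, -0.0]
contact_force: [0.3, 0.9, -4.8]
grip_width: 0.0379
```

Run:
```python
from h import *
go((.45,.10,.32))
```

```text
at [ 0.4574 -0.266   0.329 ] shift cm [36.59  1.19  0.87] turn [ 0.     0.001 -0.002] t 23.0 w 0.0379 F [ 0.3  0.9 -4.8]
```

>>> play_rows([
  [[4.5, 0.2, 0], [0, 0, 0]],
  [[9, 0.3, 0], [0, 0, 0]],
  [[13.5, 0.4, 0], [0, 0, 0]],
  [[18, 0.6, 0], [0, 0, 0]],
  [[22.5, 0.8, 0], [0, 0, 0]],
])

```text
clock: 23.5
eef_pos: [0.4517, -0.0385, 0.328]
orientation: [-2.159, -2.28, 0.002]
contact_force: [1.9, 0.3, -5.3]
grip_width: 0.0375
```

>>> play_rows([
  [[4.5, 0.4, 0], [0, 0, 0]],
  [[9, 0.8, 0], [0, 0, 0]],
  [[13.5, 1.2, 0], [0, 0, 0]],
  [[18, 1.6, 0], [0, 0, 0]],
  [[22.5, 2, 0], [0, 0, 0]],
])

```text
clock: 24.0
eef_pos: [0.4595, 0.187, 0.3279]
orientation: [-2.159, -2.281, 0.004]
contact_force: [1.5, 0.5, -4.8]
grip_width: 0.0376
```

Run:
```python
from h import *
go((.470,.2565,.115))
```

```text
at [0.4595 0.187  0.3279] shift cm [ 6.9   1.49 21.28] turn [-0.003  0.001  0.   ] t 24.0 w 0.0376 F [ 1.5  0.5 -4.8]
```

>>> play_rows([
  [[3.5, 0.7, 0], [0, 0, 0]],
  [[6.9, 1.4, 1], [0, 0, 0]],
  [[6.9, 1.4, 5], [0, 0, 0]],
  [[6.9, 1.4, 9.5], [0, 0, 0]],
  [[6.9, 1.4, 14], [0, 0, 0]],
])

```text
clock: 24.5
eef_pos: [0.47, 0.2552, 0.1866]
orientation: [-2.158, -2.282, 0.002]
contact_force: [1.2, 1.0, -5.7]
grip_width: 0.0377
```

>>> play_rows([
  [[0, 0, 3.5], [0, 0, 0]],
  [[0, 0, 6.5], [0, 0, 0]],
  [[0, 0, 6.5], [0, 0, 0]],
  [[0, 0, 6.5], [0, 0, 0]],
])

```text
clock: 24.9
eef_pos: [0.4699, 0.2546, 0.1234]
orientation: [-2.159, -2.281, 0.004]
contact_force: [0.9, -0.5, -4.3]
grip_width: 0.0379
```

Run:
```python
from h import *
go((.470,.2565,.0537))
e=get_state()["eef_pos"];im=camera("scene");n="scene"
f=lambda X:((proj("scene",X)+.5-[85,175])*5).round(1)
print(f((e[0],e[1],e[2]-.0377)),f((e[0],e[1],.016)),f((.4715,.2535,.016)))
overlay(im,n,[(wmask(n,"weight_500",e[:2],e[2]-.0377),(0,0,255))],(85,175,215,315),5,"pics/s13.png")
crop("top",(120,150,240,260),6,"pics/t7.png")
```

```text
at [0.4699 0.2546 0.1234] shift cm [0.2  0.04 6.97] turn [-0.003  0.001 -0.   ] t 24.9 w 0.0379 F [ 0.9 -0.5 -4.3]
[400.4 280.3] [418.2 403.7] [418.8 401.7]
```

View pics/s13.png

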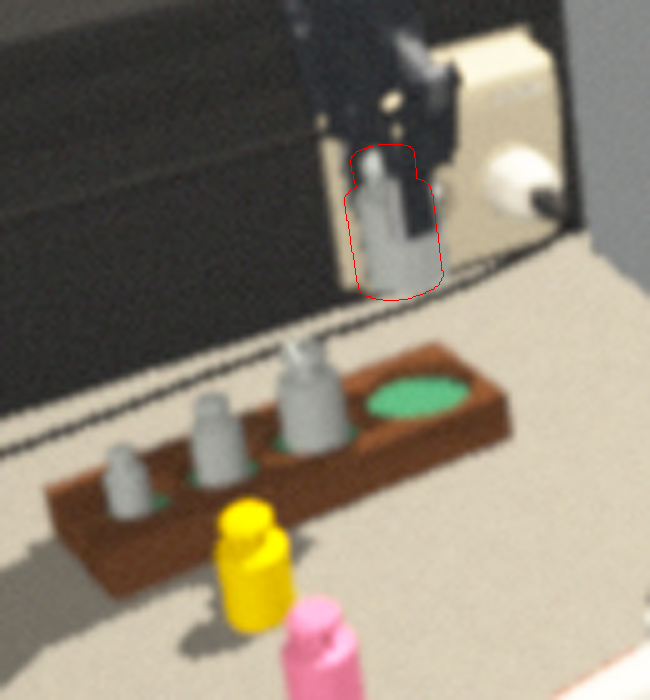

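View pics/t7.png

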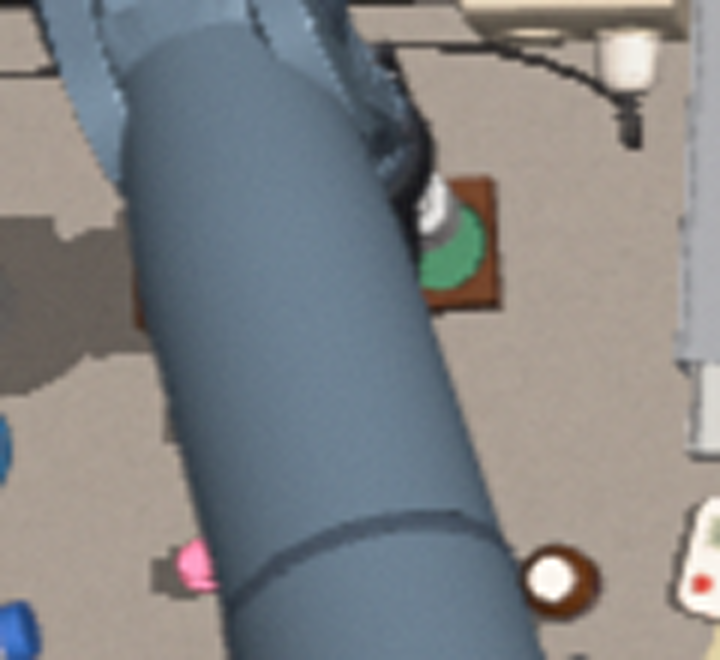

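>>> play_rows([
  [[0.25, 0, 2], [0, 0, 0]],
  [[0.25, 0, 4], [0, 0, 0]],
  [[0.25, 0, 5.8], [0, 0, 0]],
  [[0.25, 0, 6.2], [0, 0, 0]],
  [[0.25, 0, 6.2], [0, 0, 0]],
])

```text
clock: 25.5
eef_pos: [0.4715, 0.2578, 0.0627]
orientation: [2.159, 2.281, 0.002]
contact_force: [0.7, 0.4, -5.0]
grip_width: 0.0376
```

Run:
```python
from h import *
go((.470,.2565,.0537))
crop("scene",(85,175,215,315),5,"pics/s14.png")
```

```text
at [0.4715 0.2578 0.0627] shift cm [-0.12 -0.16  0.9 ] turn [ 0.001 -0.    -0.   ] t 25.5 w 0.0376 F [ 0.7  0.4 -5. ]
```

View pics/s14.png

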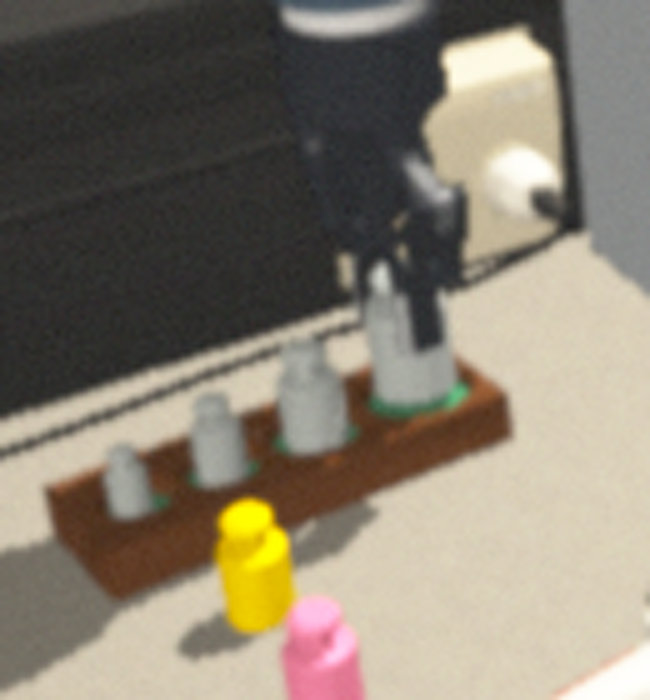

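Centred over the recess at crop (417,400). Lowering the last 9 mm gently.

>>> play_rows([
  [[0, 0, 0.4], [0, 0, 0]],
  [[0, 0, 0.8], [0, 0, 0]],
  [[0, 0, 0.8], [0, 0, 0]],
  [[0, 0, 0.8], [0, 0, 0]],
])

```text
clock: 25.95
eef_pos: [0.471, 0.2576, 0.0539]
orientation: [2.159, 2.281, 0.0]
contact_force: [-0.2, 0.2, -4.0]
grip_width: 0.0377
```

>>> play_rows([
  [[0, 0, 0.15], [0, 0, 0]],
  [[0, 0, 0.15], [0, 0, 0]],
])

```text
clock: 26.15
eef_pos: [0.471, 0.2577, 0.0538]
orientation: [2.159, 2.281, 0.001]
contact_force: [-3.5, -1.6, 8.4]
grip_width: 0.0376
```

>>> play_rows([
  [[0, 0, 0], [0, 0, 0]],
  [[0, 0, 0], [0, 0, 0]],
  [[0, 0, 0], [0, 0, 0]],
  [[0, 0, 0], [0, 0, 0]],
  [[0, 0, -0.5], [0, 0, 0]],
], claw=20)

```text
clock: 26.65
eef_pos: [0.4702, 0.2573, 0.0567]
orientation: [-2.159, -2.281, 0.002]
contact_force: [0.4, -0.9, 0.1]
grip_width: 0.0785
```

>>> play_rows([
  [[0, 0, -4], [0, 0, 0]],
  [[0, 0, -8], [0, 0, 0]],
  [[0, 0, -13], [0, 0, 0]],
  [[0, 0, -18], [0, 0, 0]],
  [[0, -2, -21], [0, 0, 0]],
])

```text
clock: 27.15
eef_pos: [0.4535, 0.257, 0.2716]
orientation: [2.159, 2.278, 0.01]
contact_force: [-0.2, 2.0, -0.2]
grip_width: 0.0789
```

>>> play_rows([
  [[-5, -2, -2], [0, 0, 0]],
  [[-10, -4, -3], [0, 0, 0]],
  [[-15, -4, -3], [0, 0, 0]],
  [[-20, -4, -3], [0, 0, 0]],
  [[-25, -4, -3], [0, 0, 0]],
])

```text
clock: 27.65
eef_pos: [0.4237, 0.0142, 0.298]
orientation: [2.157, 2.282, 0.002]
contact_force: [1.4, 0.1, 0.6]
grip_width: 0.0785
```

Run:
```python
from h import *
print(get_state()["eef_pos"])
crop("scene",(85,205,215,315),6,"pics/s15.png")
im=camera("top");crop("top",(125,165,215,240),8,"pics/t8.png",im)
n="scene"
for d in trace(n,"weight_100")[:8]:
    uv=np.array(d["position"])*[560,420];x=ray(n,uv,.035)
    if not(.43<x[0]<.51): continue
    r=[fit(lambda p:wmask(n,w,p,.016),d["mask"],x[:2],[.006,.006])+(w,) for w in DIM]
    b=max(r,key=lambda t:t[1]);print(b[2],b[0].round(4),round(b[1],2))
b=np.array([.4675,.3245]);a=.057
for k,v in zip((500,200,100,50),(-.071,-.016,.0305,.071)): print(k,"recess by scene",(b+v*np.array([-np.sin(a),np.cos(a)])).round(4))
```

```text
[0.42365295 0.01420313 0.29804524]
weight_500 [0.4788 0.2509] 0.85
weight_200 [0.4712 0.3064] 0.88
weight_100 [0.4675 0.3537] 0.85
500 recess by scene [0.4715 0.2536]
200 recess by scene [0.4684 0.3085]
100 recess by scene [0.4658 0.355 ]
50 recess by scene [0.4635 0.3954]
```

View pics/s15.png

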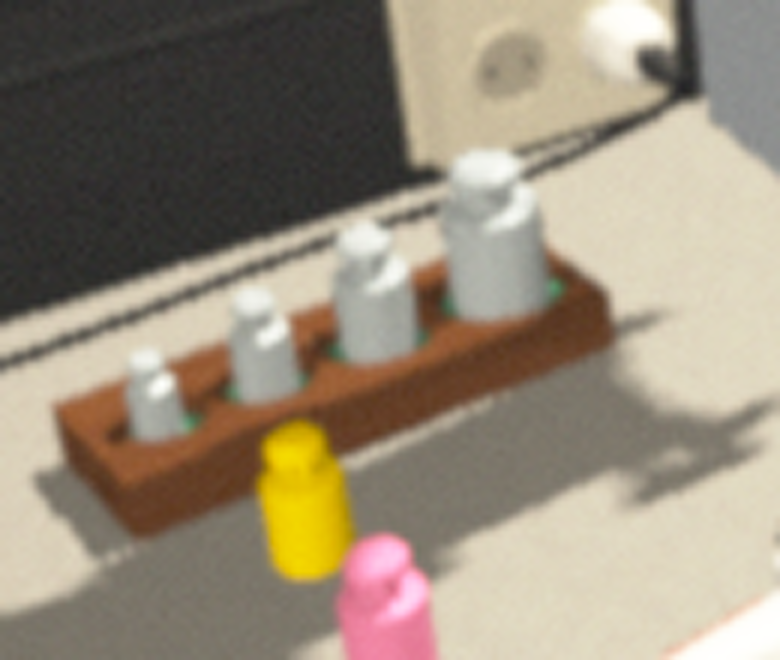

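View pics/t8.png

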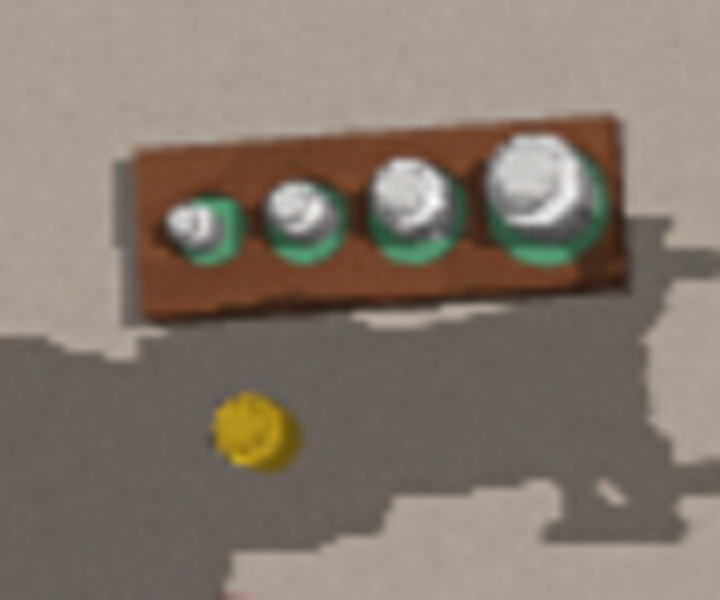

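Run:
```python
from h import *
im=camera("scene");n="scene"
P={"weight_500":(.4735,.2535),"weight_200":(.470,.307),"weight_100":(.4665,.354),"weight_50":(.463,.3975)}
overlay(im,n,[(wmask(n,w,p,.016),(0,0,255)) for w,p in P.items()],(85,205,215,315),6,"pics/s16.png")
im=camera("top");n="top"
P={"weight_500":(.467,.2605),"weight_200":(.466,.3145),"weight_100":(.463,.360),"weight_50":(.461,.404)}
overlay(im,n,[(wmask(n,w,p,.016),(0,0,255)) for w,p in P.items()],(125,165,215,240),8,"pics/t9.png")
```

```text
(no output)
```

View pics/s16.png

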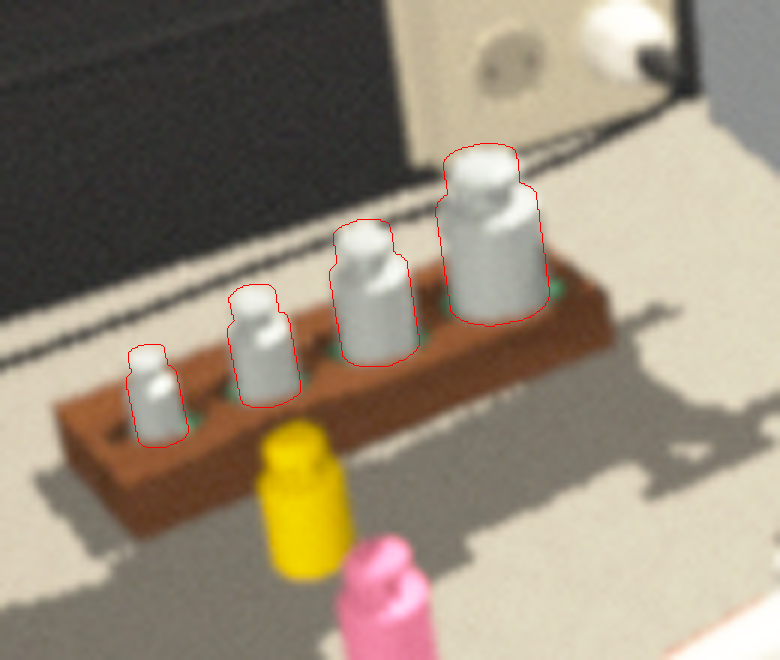

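View pics/t9.png

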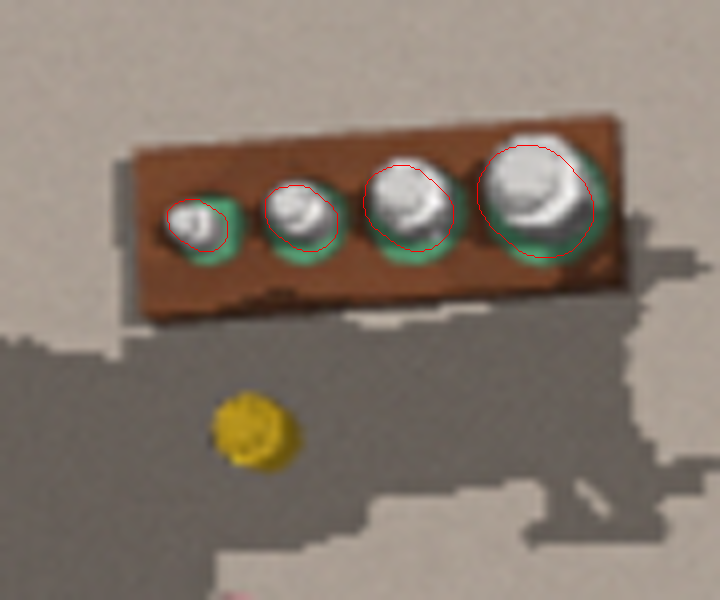

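```bash
python3 -c "
from rig import *
print(get_state()['clock'],get_state()['contact_force']); print(finish_job())"
```

```text
27.9 [-0.06638245  0.14052894  0.56968818]
the job is handed in; nothing more can be done
None
```

I put all four weights back in the block in order of size and handed the job in at about 28 s of the 128 s allowed. I moved the 100 g from the bench first. Then came the 50 g out of the widest recess, the 200 g from the bench, and the 500 g off the balance pan. The pink and yellow look-alikes were left alone, and I kept the fingers above the pan throughout.

- **Seating:** each weight touched the felt within about 1 mm of the height predicted from its grasp, so each should be fully down.
- **Final pictures:** both cameras show all four upright inside their own recesses. The 50 g sits about 2–3 mm off centre, towards the block's end. The arm was clear, with no contact force.
- **Disagreements:**
  - The two cameras differed by about 5 mm in y for the block, so I used the average and checked it against where the arm was.
  - One network outline put the 500 g about 8 mm off centre. The picture overlays and the arm's release position put it within about 3 mm.
  - In the last overlay check the network outlines covered only three weights. I checked the 50 g by overlaying its shape on the pictures.
  - The gripper width read about 2 mm under each weight's diameter.

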